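Gauge a screen-frame bar against the flip stop

ROBOT

A 7-joint arm with a two-finger parallel gripper is mounted at the origin on the work surface. World frame = base frame: x ahead of the robot, y to its left, z up, the work surface at z = 0. Lengths are in m, angles in rad, forces in N, time in s.
With the tool pointing down it reaches from about 0.425 to 0.925 m from the base axis. Payload 6.8 kg.
Tool frame: the origin (TCP) lies at the very end of the fingers, on their centre line; the grasp point (between the pads) lies 19 mm behind it (r.grip_depth is the distance from the TCP to the grasp point, in m); z points along the fingers, y is the direction in which the jaws open and shut (so a half turn about z gives the same grasp; the last joint's range is limited). The gripper opens to 85 mm and grips with 20 to 120 N. Pads are 22 mm wide; open, the fingers measure 114 mm over their backs; the gripper's body (76 mm by 85 mm) begins 54 mm behind the grasp point. The pads swing forward as they close: fully open they stand 13 mm farther back than shut.
Start: joints at [1.054, 0.477, 0.022, 1.555, -0.011, 1.109, -0.083], TCP at [0.268, -0.619, 0.231] pointing down, gripper open.
Joint ranges: [-2.96, 2.96], [-0.34, 2.1], [-1.41, 1.46], [0.24, 2.44], [-1.37, 4.51], [0.17, 1.92], [-2.96, 2.96]. Speed limits (rad/s): [2.39, 2.39, 3.14, 3.14, 3.14, 3.14, 3.14].

INTERFACE

Orientations are given as a rotation vector (axis times angle).
In Python, from bench import r, grab_frame gives the robot as it stands. The module is installed in compiled form; this text tells all that it offers.
- The arm moves only by the tool play_rows, never from a script. Its argument "increments" is a list of rows, each a list of 7 numbers: the shift along the tool's x, y, z in mm, then the turn, a rotation vector about the tool's x, y, z in rad, then the closure in counts, from 0 (fully open) to 255 (shut). In form: [[tx, ty, tz, rx, ry, rz, claw], ...]. A call has 1 to 5 rows; each row shifts and turns the pose as measured when the row begins, along the tool's axes as they then stand; what a row does not reach is not made up. A row lasts 1/10 s, in which the tool goes at most 50 mm and 8.59 degrees, less where a joint would pass 70% of its speed; a pose out of reach is approached as far as the arm can. A call is refused whole if a number of a shift passes 50 or a number of a turn 0.15, either way. A call with a gripper value outside its range is refused whole. The fingers move at their own pace and stop on an object; "force" is the grip in N (left out, the last holds). Time passes only in rows, so rows that do not move let the fingers close. It gives the time, the measured TCP pose, the force and the opening at its end, in the units of the state.
- r.get_obs(): the state, without advancing time (a new reading comes with each control period).
- grab_frame(name): name is "scene" or "top" or "wrist"; returns a dict with "color" (480x640x3 uint8, blue, green, red), "depth" (480x640 float32, m along the optical axis (not along the pixel's ray), 0 where there is no reading), "K" (3x3 intrinsics, pixels), "T" (4x4, takes a point from camera to world coordinates). Camera axes: x right, y up, looking along -z (the intrinsics and any distortion apply to the point x, -y, -z); pixel columns grow to the right and rows downward; lengths in m; the calibration is good to about 2 mm. A picture is of the moment at which its call begins.
- r.hand_in(): hands the job in, once; it reports no verdict.
The state is a dict: "clock": time; "joints": joint angles; "qvel": joint speeds; "tau": joint torques, N m; "tcp_pos": TCP position; "orientation": TCP orientation; "contact_force": force on the tool from outside, world axes, zero at the start; "moment": the same for the moment, N m; "grip_width": finger opening in m.
Only numpy, scipy, OpenCV 4.12 (cv2) and the standard library are available. Lean on these libraries where they do the work, as an engineer would, in place of code of your own. Each camera call takes 0.05 s, during which the arm holds its last target.

TASK

Flip the steel stop leaf fully down onto the rail, then bring the wooden bar flat against the rail, yellow end leading, and slide it into the leaf until the stop's slack is taken up and it beds solid; hold the bar pressed gently (some 8 N) against leaf and rail for about half a second. Then flip the leaf back up past upright and leave the bar where it was gauged, flush with the rail. Never force the bar against stop or rail (18 N is too much), and leave the jar, tape and spatula alone.

Things in the scene. Friction and masses are not known exactly. Their poses are not given: they have to be found in the camera images.
- fence: Plywood gauging board, 300 x 460 x 12 mm, fixed on the bench. Origin on the bench surface directly below the middle of the rail's front face. Its y axis runs along the rail; its x axis points away from the robot, square to the rail. The board spans x -205 to +95 mm, y -230 to +230 mm; its top is 12 mm above the bench.
- rail: Aluminium rail screwed to the board, 440 mm long in y, 20 mm thick, 24 mm tall (its top is 36 mm above the bench). Same origin and axes as the fence: the front face, against which the bar lies, is the plane x = 0 and looks to -x; the rail fills x = 0 to 20 mm.
- carriage: Blue stop carriage on the rail, y -10 to +34 mm, x 2 to 50, top 102 mm above the bench; carries the leaf. Its rod runs into a black clamp block fixed on the rail 20 to 40 mm to its +y. Slack: it slides 2 to 16 mm (unseen) to +y at 3 N drag, then beds solid. Origin on the bench below the rail's front face, axes as the fence's. Its plane y = 0, the leaf's -y side, is the gauging plane the yellow end meets.
- hinge (a point): Middle of the leaf's hinge pin, which runs along y, 35 mm behind the rail's front face, 12 mm to +y of the gauging plane and 90 mm above the bench.
- leaf (a joint): Angle of the steel flip leaf: 0 = down (arm level over the rail to the fence's -x, end stop), 1.57 = arm upright, 2.2 = end stop, leaning back. Turns about +y, stays where left (0.14 N m; 1 to 2.5 N at the tab). Arm 12 mm thick, 24 mm wide (y 0 to 24 in the carriage frame). Down, its foot hangs before the rail, x -6 to -32 mm, to 16 mm above the bench; up, the foot points to the robot side.
- tab (a point): Middle of the orange tab to flip the leaf by, 105 mm from the hinge pin along the arm; the tab is 16 mm wide in y, 12 mm thick, and runs from 80 to 123 mm from the pin. Its frame turns with the leaf. It can be pinched across y from above and swivels in the grip.
- bar: Loose wooden frame bar, 36 mm (x) x 220 mm (y) x 48 mm tall, 0.2 to 0.33 kg, its end at +y painted yellow over 24 mm. Origin at the centre of its underside, which slides on the board. It stands 24 mm higher than the rail, so it can be gripped across its 36 mm width above the rail.
- bar_end (a point): Lower middle of the bar's yellow end face, 110 mm from the bar's origin along its y axis. Same axes as the bar. When gauged it lies in the plane y = 0 of the carriage, 18 mm in front of the rail's face.
- ink_jar: Bystander: red ink jar with a white cap, 56 mm across, 75 mm tall, on the board. Origin at the centre of its underside.
- tape_roll: Bystander: roll of paper tape lying flat on the bench, 80 mm across, 25 mm tall. Origin at the centre of its underside.
- ink_spatula: Bystander: spatula lying on the bench. Origin under its middle, handle to its -x.
There are look-alikes about, which are no part of the job. Leave any purple or turquoise look-alike of the bar alone.

How it is judged:
On the way, in this order (a step that is already met when the one before it is completed fails the run):
1. the leaf is flipped fully down (within 0.06 rad of its end stop) (value of joint leaf below 0.06 rad), for 0.2 s.
2. with the leaf down, the bar lies flush on the rail with its yellow end at the leaf, pressed against the bedded leaf with more than 5 N and against the rail with more than 1 N, for 0.4 s (value of joint leaf below 0.06 rad and y of bar_end in the frame of carriage between -0.0025 and 0.002 m and x of bar_end in the frame of fence between -0.0205 and -0.0155 m and angle between the y axis of bar and the y axis of fence, either way round below 0.02 rad and angle between bar's own z axis and vertical below 0.05 rad and contact force between bar and carriage above 5 N and contact force between bar and rail above 1 N), for 0.4 s.
3. the leaf is flipped up past upright (value of joint leaf above 1.6 rad), for 0.2 s.
At the end, for the whole second after the job is handed in: The leaf is up (joint above 1.6 rad) and still; the bar stands on the board at rest, its yellow end within 2.5 mm of the gauging plane (2 mm beyond it), its centre line 18 mm (+-2.5 mm) in front of the rail's face, parallel to the rail within 0.02 rad (value of joint leaf above 1.6 rad and y of bar_end in the frame of carriage between -0.0025 and 0.002 m and x of bar_end in the frame of fence between -0.0205 and -0.0155 m and angle between the y axis of bar and the y axis of fence, either way round below 0.02 rad and angle between bar's own z axis and vertical below 0.05 rad and height (world z) of bar below 0.015 m and linear speed of bar below 0.01 m/s and velocity of joint leaf between -0.1 and 0.1 rad/s); the robot touches nothing.
It fails at once if the bar is forced against the stop with more than 18 N (contact force between bar and carriage above 18 N).
It fails at once if the bar is forced against the rail with more than 18 N (contact force between bar and rail above 18 N).
It fails at once if the bar is tipped over (angle between bar's own z axis and vertical above 0.5 rad).
It fails at once if the ink jar, tape roll or spatula is moved more than 15 mm (distance of any of ink_jar, tape_roll, ink_spatula from where it was at the start of the episode above 0.015 m).
It also fails if it takes over 72 s, if anything falls off the work surface, if the arm or the gripper's body presses on something with over 40 N, if the wrist force passes 120 N, or if a joint passes its speed limit or range.

## Working session

There is one attempt and no reset: what is moved stays moved. The work goes in short steps, Python scripts to look and compute and a tool call to move; the robot and the scene stay as the last step left them, time stands still between calls to the robot, and variables do not carry over. Pictures are saved under pics/ and viewed, and the job is handed in when it is done.

Besides the shell and the picture viewer there is one more tool, called as name([rows], argument=value, ...), one row to a line, values as JSON. play_rows: Moves the arm, as the interface text tells. Its arguments: {"type":"object","properties":{"increments":{"type":"array","items":{"type":"array","items":{"type":"number"}}},"force":{"type":"number"}},"required":["increments"]}

```bash
mkdir -p pics
cat > h.py <<'E'
import numpy as np, cv2
from bench import r, grab_frame
from scipy.spatial.transform import Rotation as R
def snap(n,f):
    g=grab_frame(n); cv2.imwrite('pics/%s.png'%f,g['color']); np.savez('pics/%s.npz'%f,**g); return g
def pt(g,u,v,z=None):
    d=g['depth'][v,u]; K=g['K']; c=np.array([(u-K[0,2])/K[0,0],-(v-K[1,2])/K[1,1],-1.])
    T=g['T']
    if z is None: p=c*d
    else:
        w=T[:3,:3]@c; p=c*((z-T[2,3])/w[2])
    return T[:3,:3]@p+T[:3,3]
def cloud(g):
    K=g['K'];d=g['depth'];v,u=np.mgrid[:480,:640]
    c=np.stack([(u-K[0,2])/K[0,0]*d,-(v-K[1,2])/K[1,1]*d,-d],-1)
    return c@g['T'][:3,:3].T+g['T'][:3,3]
E
python3 - <<'E'
from h import *
print(r.get_obs(), r.grip_depth)
for n in ('scene','top','wrist'):
    g=snap(n,n+'0'); print(n,g['K'].tolist(),g['T'].round(3).tolist(),[k for k in g])
E
```

```text
{'clock': 0.0, 'joints': array([ 1.05393935,  0.47780072,  0.02231975,  1.5564533 , -0.01152198,
        1.10926664, -0.0831507 ]), 'qvel': array([ 0.00052111,  0.0008115 ,  0.00225917, -0.00075827, -0.00083984,
       -0.00054713,  0.00127653]), 'tau': array([ 3.36268258e-04, -5.96444178e+01,  1.60811026e+00, -2.81190813e+01,
        1.24497194e-02,  9.24247492e-03,  1.20208142e-05]), 'tcp_pos': array([ 0.26806362, -0.61885259,  0.23032411]), 'orientation': array([-3.07451178e+00, -6.37227865e-01,  7.34181729e-04]), 'contact_force': array([ 0.12135553, -0.42737527,  0.17620716]), 'moment': array([-0.00332984, -0.09180372,  0.00350787]), 'grip_width': 0.08533443092298963} 0.0187
scene [[533.4471022171066, 0.0, 308.0614913599793], [0.0, 533.4471022171066, 248.20661631326612], [0.0, 0.0, 1.0]] [[0.495, -0.729, 0.473, 1.067], [0.869, 0.411, -0.275, -0.387], [0.006, 0.547, 0.837, 1.177], [0.0, 0.0, 0.0, 1.0]] ['color', 'depth', 'K', 'T']
top [[525.3368240679765, 0.0, 321.1326866096588], [0.0, 525.3368240679765, 240.6409231625763], [0.0, 0.0, 1.0]] [[0.025, 0.98, -0.2, 0.164], [-1.0, 0.024, -0.009, -0.018], [-0.004, 0.2, 0.98, 1.529], [0.0, 0.0, 0.0, 1.0]] ['color', 'depth', 'K', 'T']
wrist [[356.35781879086187, 0.0, 320.41955872022487], [0.0, 356.35781879086187, 240.22334081020213], [0.0, 0.0, 1.0]] [[0.397, 0.873, 0.284, 0.341], [-0.918, 0.378, 0.122, -0.588], [-0.001, -0.309, 0.951, 0.374], [0.0, 0.0, 0.0, 1.0]] ['color', 'depth', 'K', 'T']
```

View pics/scene0.png

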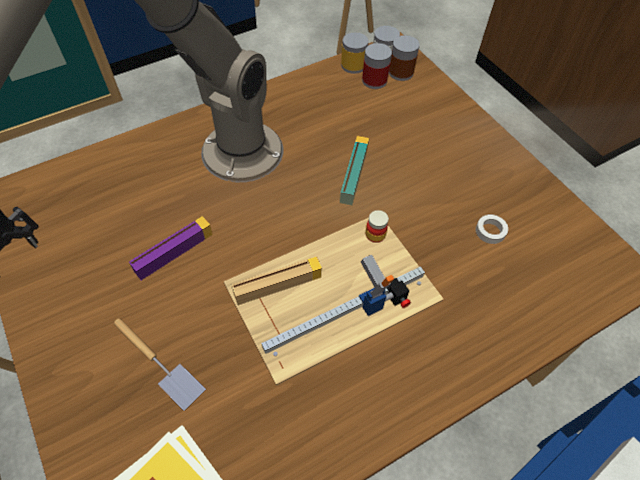

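View pics/top0.png

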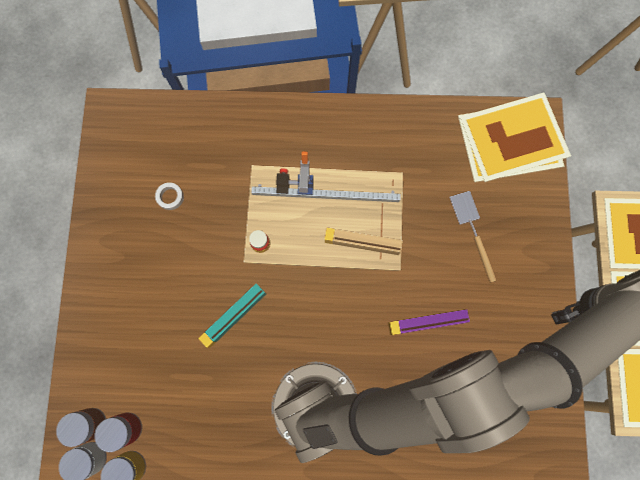

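The top view shows the wooden bar on the board: yellow end at (330,234), other end at (402,245). The look-alikes are turquoise at (232,315) and purple at (430,322). The leaf stands up and leans back at (304,170), with the jar at (259,240). Next I'll measure from depth.

```bash
python3 - <<'E'
from h import *
for n in ('top','scene'):
    g=dict(np.load('pics/%s0.npz'%n)); P=cloud(g); C=g['color'].astype(int)
    hsv=cv2.cvtColor(g['color'],cv2.COLOR_BGR2HSV)
    reg=(P[...,0]>.35)&(P[...,0]<.9)&(P[...,1]>-.35)&(P[...,1]<.35)&(g['depth']>0)
    for lo,hi in ((.008,.016),(.033,.039),(.055,.064)):
        m=reg&(P[...,2]>lo)&(P[...,2]<hi)
        q=P[m][:,:2].astype(np.float32); print(n,lo,m.sum(),np.median(P[m][:,2]),cv2.minAreaRect(q), q.min(0),q.max(0))
    # bar
    m=reg&(P[...,2]>.055)&(P[...,2]<.064)
    k,l=cv2.connectedComponents(m.astype(np.uint8))
    for i in range(1,k):
        if (l==i).sum()>60:
            q=P[l==i]; print('comp',(l==i).sum(),q.mean(0),cv2.minAreaRect(q[:,:2].astype(np.float32)))
    m=reg&(hsv[...,0]<14)&(hsv[...,1]>200)&(hsv[...,2]>150)
    for p in P[m][::6]: print('or',p.round(3))
E
python3 - <<'E'
import cv2
a=cv2.imread('pics/top0.png')[150:280,235:415]; cv2.imwrite('pics/c1.png',cv2.resize(a,None,fx=4.4,fy=4.4,interpolation=cv2.INTER_CUBIC))
a=cv2.imread('pics/scene0.png')[200:390,215:450]; cv2.imwrite('pics/c2.png',cv2.resize(a,None,fx=3.1,fy=3.1,interpolation=cv2.INTER_CUBIC))
E
```

```text
top 0.008 9438 0.012162148352510505 ((0.6245587468147278, -6.020069122314453e-05), (0.5495755672454834, 0.6979861855506897), 0.09092798084020615) [ 0.35012308 -0.34882572] [0.89967227 0.34935454]
top 0.033 601 0.036190862261308965 ((0.5545263290405273, -0.015679165720939636), (0.2395922988653183, 0.437600314617157), 0.568323016166687) [ 0.43281513 -0.23402211] [0.67310274 0.20377   ]
top 0.055 935 0.06028606549652027 ((0.49461305141448975, -0.031455278396606445), (0.41321495175361633, 0.23797132074832916), 73.23795318603516) [ 0.43218398 -0.2361935 ] [0.6630777  0.19748147]
comp 85 [0.64218816 0.11285522 0.06083803] ((0.6439034938812256, 0.11207583546638489), (0.03552379086613655, 0.03576826676726341), 84.15465545654297)
comp 798 [ 0.46869963 -0.12587252  0.06005557] ((0.4688522517681122, -0.12535986304283142), (0.2192744016647339, 0.03781639784574509), 81.86085510253906)
scene 0.008 13129 0.011920862994915904 ((0.6303238868713379, 0.0027277767658233643), (0.6575900316238403, 0.4695325493812561), 88.58673858642578) [ 0.3910919 -0.3215365] [0.8715941 0.3260278]
scene 0.033 1087 0.0359
[... 377 characters left out ...]
4732698  0.16041537 0.05892941] ((0.47261008620262146, 0.1625019609928131), (0.051719266921281815, 0.02720932848751545), 53.412349700927734)
comp 1175 [ 0.46920392 -0.12714142  0.05958096] ((0.4689505100250244, -0.12471914291381836), (0.22003066539764404, 0.04027862101793289), 81.25718688964844)
comp 185 [0.64490829 0.11131346 0.06101468] ((0.6442317962646484, 0.11299365758895874), (0.03690655902028084, 0.034693628549575806), 87.1414566040039)
or [0.441 0.153 0.056]
or [0.458 0.148 0.063]
or [0.469 0.153 0.06 ]
or [0.666 0.049 0.208]
or [0.67  0.048 0.211]
or [0.671 0.045 0.21 ]
or [0.672 0.045 0.208]
or [0.671 0.111 0.05 ]
or [0.675 0.112 0.05 ]
or [0.675 0.106 0.05 ]
or [0.678 0.107 0.049]
```

View pics/c1.png

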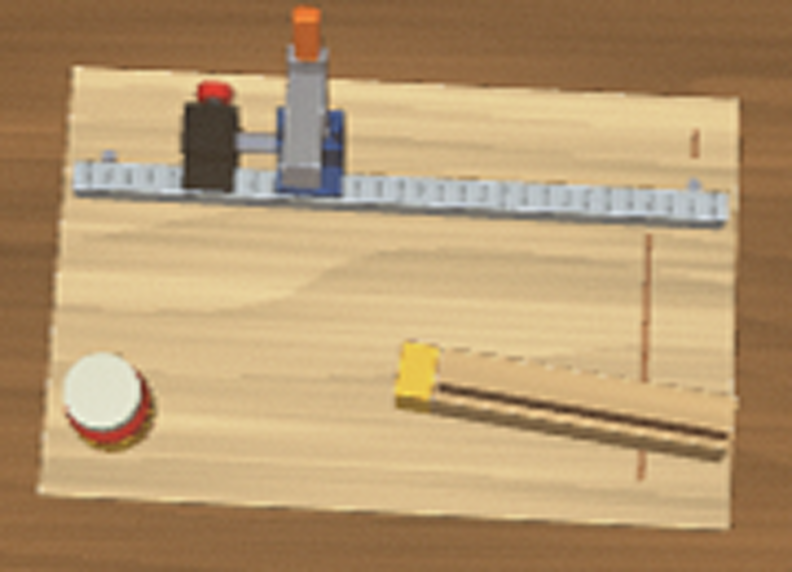

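View pics/c2.png

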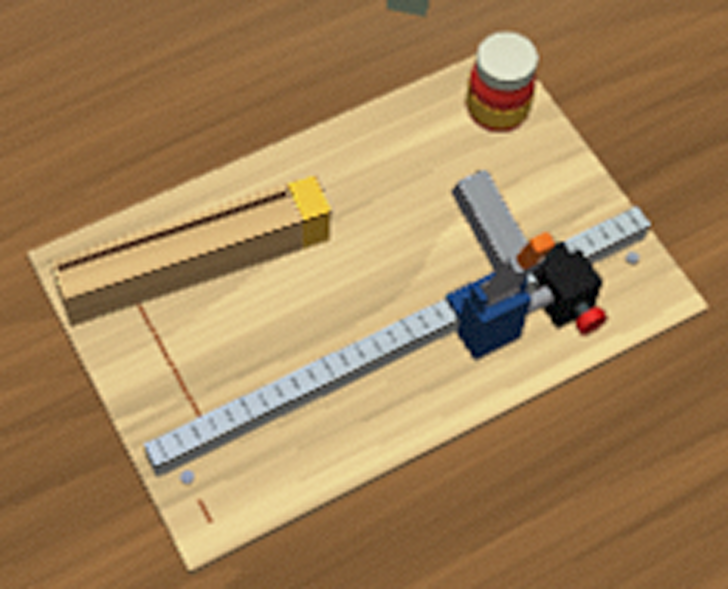

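Run:
```python
from h import *
for n in ('top','scene'):
    g=dict(np.load('pics/%s0.npz'%n)); P=cloud(g); hsv=cv2.cvtColor(g['color'],cv2.COLOR_BGR2HSV)
    reg=(P[...,0]>.55)&(P[...,0]<.75)&(P[...,1]>-.35)&(P[...,1]<.35)
    m=reg&(P[...,2]>.034)&(P[...,2]<.038)&(hsv[...,1]<80)
    k,l,s,c=cv2.connectedComponentsWithStats(m.astype(np.uint8))
    q=P[m]; 
    # robust line
    x,y=q[:,0],q[:,1]; w=np.ones(len(x),bool)
    for _ in range(6):
        a=np.polyfit(y[w],x[w],1); e=x-np.polyval(a,y); w=abs(e)<.014
    print(n,'rail mid slope',a,'n',w.sum(),'y',y[w].min(),y[w].max(),'width',np.percentile(e[w],[1,99]))
    m=(P[...,2]>.008)&(P[...,2]<.016)&(P[...,0]>.38)&(P[...,0]<.75)&(abs(P[...,1])<.3)&(hsv[...,2]>190)
    k,l,s,c=cv2.connectedComponentsWithStats(m.astype(np.uint8)); q=P[m]
    print('board',cv2.minAreaRect(q[:,:2].astype(np.float32)))
    for lo,hi in((.098,.106),(.12,.15),(.15,.18),(.18,.22)):
        m=(P[...,2]>lo)&(P[...,2]<hi)&(P[...,0]>.55)&(P[...,0]<.75)&(abs(P[...,1])<.15); q=P[m]
        if len(q): print(lo,len(q),q.mean(0).round(4),q.min(0).round(3),q.max(0).round(3))
```

```text
top rail mid slope [0.02382766 0.61150455] n 387 y -0.23402210981682794 0.20376999133474866 width [-0.01051541  0.01124788]
board ((0.5477685332298279, -0.012356147170066833), (0.4586973190307617, 0.3006226718425751), 88.49883270263672)
0.098 19 [0.6373 0.0408 0.1024] [0.63  0.025 0.098] [0.644 0.065 0.105]
0.12 13 [0.6149 0.0384 0.1435] [0.579 0.033 0.121] [0.649 0.055 0.15 ]
0.15 281 [0.618  0.0451 0.166 ] [0.577 0.032 0.152] [0.664 0.058 0.179]
0.18 62 [0.6639 0.044  0.2005] [0.654 0.037 0.181] [0.676 0.051 0.215]
scene rail mid slope [0.02556639 0.61196533] n 667 y -0.23365528179448133 0.20505612853825866 width [-0.0104596   0.01017399]
board ((0.5449212193489075, -0.012213796377182007), (0.45950597524642944, 0.30009955167770386), 88.3072738647461)
0.098 29 [0.6399 0.0337 0.1016] [0.631 0.023 0.098] [0.648 0.063 0.106]
0.12 87 [0.6353 0.0359 0.1399] [0.58  0.031 0.122] [0.659 0.055 0.15 ]
0.15 416 [0.6196 0.0429 0.1642] [0.578 0.031 0.15 ] [0.667 0.06  0.178]
0.18 73 [0.6681 0.0415 0.201 ] [0.659 0.035 0.181] [0.675 0.051 0.211]
```

```bash
cat >> h.py <<'E'
YAW=-0.0255; FO=np.array([.6013,-.0138,0.])
FR=R.from_euler('z',YAW)
def f2w(p): return FO+FR.apply(p)
def w2f(p): return FR.inv().apply(np.asarray(p)-FO)
def go(target,yaw_jaw,half=False):
    """world target TCP; yaw of the jaw(y) axis in world measured from +x; tool down"""
    o=r.get_obs(); Rc=R.from_rotvec(o['orientation'])
    best=None
    for s in (0,np.pi):
        yy=yaw_jaw+s; y=np.array([np.cos(yy),np.sin(yy),0]); z=np.array([0,0,-1.]); x=np.cross(y,z)
        Rt=R.from_matrix(np.stack([x,y,z],1)); d=(Rc.inv()*Rt).as_rotvec()
        if best is None or np.linalg.norm(d)<np.linalg.norm(best): best=d
    d=Rc.inv().apply(np.asarray(target)-o['tcp_pos'])*1000
    print('t',round(o['clock'],2),'tcp',o['tcp_pos'].round(4),'fence',(w2f(o['tcp_pos'])*1000).round(1),'F',FR.inv().apply(o['contact_force']).round(2),'w',round(o['grip_width'],4),'j7',o['joints'][6].round(2))
    print('remaining tool mm',d.round(1),'turn',best.round(3))
    return Rc
E
python3 - <<'E'
from h import *
Rc=go([.665,.044,.27],np.pi/2+YAW); print(Rc.as_matrix().round(3), r.get_obs()['joints'])
print('tab',w2f([.665,.044,.19]),'bar',w2f([.4689,-.125,0]))
E
```

```text
t 0.15 tcp [ 0.2681 -0.619   0.2306] fence [-317.6 -613.5  230.6] F [-0.17  0.67 -0.3 ] w 0.0851 j7 -0.08
remaining tool mm [ 627.7 -450.7  -38.9] turn [-0.001  0.     0.434]
[[ 0.918  0.397 -0.001]
 [ 0.397 -0.918  0.001]
 [-0.    -0.001 -1.   ]] [ 1.05390625  0.47759675  0.02236518  1.55619457 -0.01150639  1.10925906
 -0.08311136]
tab [0.06220555 0.05940538 0.19      ] bar [-0.12952166 -0.11453968  0.        ]
```

play_rows([
  [39, -28, -8, 0, 0, 0.03, 60],
  [39, -28, -8, 0, 0, 0.03, 60],
  [39, -28, -8, 0, 0, 0.03, 60],
  [39, -28, -8, 0, 0, 0.03, 60],
  [39, -28, -4, 0, 0, 0.03, 60],
])

```text
clock: 0.65
tcp_pos: [0.4001, -0.4218, 0.2639]
orientation: [-3.117, -0.371, 0.011]
contact_force: [0.8, 0.2, -0.4]
grip_width: 0.0654
```

Run:
```python
from h import *
go([.665,.044,.27],np.pi/2+YAW)
```

```text
t 0.65 tcp [ 0.4001 -0.4218  0.2639] fence [-190.7 -413.   263.9] F [ 0.76  0.23 -0.37] w 0.0654 j7 -0.64
remaining tool mm [ 366.7 -390.7   -7.3] turn [-0.002  0.007  0.262]
```

play_rows([
  [31, -36, -2, 0, 0, 0.05, 60],
  [33, -34, -2, 0, 0, 0.05, 60],
  [34, -32, -2, 0, 0, 0.05, 60],
  [36, -31, -2, 0, 0, 0.05, 60],
  [37, -30, -1, 0, 0, 0.05, 60],
])

```text
clock: 1.15
tcp_pos: [0.5503, -0.2297, 0.2732]
orientation: [-3.141, 0.037, 0.011]
contact_force: [0.6, -1.1, 0.7]
grip_width: 0.0654
```

Run:
```python
from h import *
go([.665,.044,.27],np.pi/2+YAW)
```

```text
t 1.15 tcp [ 0.5503 -0.2297  0.2732] fence [ -45.4 -217.1  273.2] F [ 0.61 -1.09  0.72] w 0.0654 j7 -1.34
remaining tool mm [ 108.3 -276.2    2.6] turn [-0.001  0.007  0.002]
```

play_rows([
  [18, -45, 0, 0, 0, 0, 60],
  [18, -45, 0, 0, 0, 0, 60],
  [18, -45, 0, 0, 0, 0, 60],
  [18, -45, 0, 0, 0, 0, 60],
  [0, 0, 0, 0, 0.007, 0, 60],
])

```text
clock: 1.65
tcp_pos: [0.6319, -0.0367, 0.2713]
orientation: [-3.136, 0.025, -0.001]
contact_force: [0.3, 0.2, -0.6]
grip_width: 0.0652
```

Run:
```python
from h import *
go([.665,.044,.27],np.pi/2+YAW)
snap('wrist','w1')
```

```text
t 1.65 tcp [ 0.6319 -0.0367  0.2713] fence [ 31.2 -22.1 271.3] F [ 0.32  0.18 -0.59] w 0.0652 j7 -1.69
remaining tool mm [ 31.8 -81.2   1.7] turn [-0.005 -0.     0.01 ]
```

View pics/w1.png

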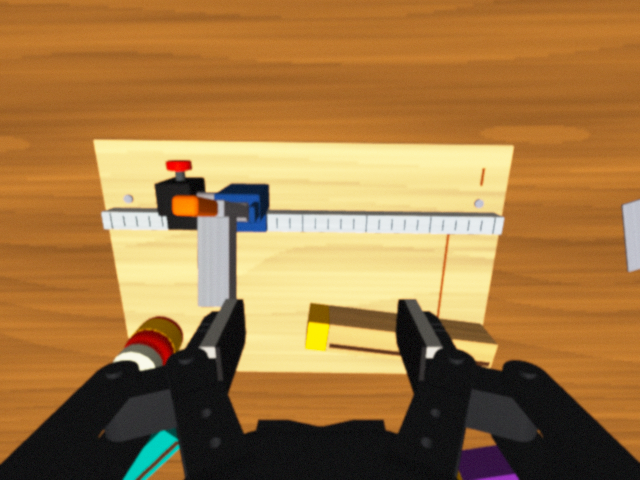

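The wrist view shows the rail running from (103,221) to (502,223). The orange tab is at (186,206), the foot at (215,265), and the bar's yellow end at (317,327).

```bash
cat > meas.py <<'E'
from h import *
def meas(f):
    g=dict(np.load('pics/%s.npz'%f)); P=cloud(g); hsv=cv2.cvtColor(g['color'],cv2.COLOR_BGR2HSV)
    F=(P-FO)@FR.as_matrix()
    m=(abs(F[...,0]-.01)<.016)&(F[...,2]>.033)&(F[...,2]<.039)&(abs(F[...,1])<.23)&(hsv[...,1]<60)
    y=[];fr=[];bk=[]
    Q=F[m]
    for b in np.arange(-.2,.2,.01):
        q=Q[(Q[:,1]>b)&(Q[:,1]<b+.01)]
        if len(q)>8: y.append(b+.005); fr.append(q[:,0].min()); bk.append(q[:,0].max())
    y=np.array(y)
    a=np.polyfit(y,fr,1);b=np.polyfit(y,bk,1)
    print('rail front(fence mm) slope',a*[1,1000],'back',b*[1,1000],'yrange',Q[:,1].min(),Q[:,1].max(),'z',np.median(Q[:,2]))
    m=(hsv[...,0]<14)&(hsv[...,1]>200)&(hsv[...,2]>120)&(F[...,2]>.06)&(F[...,0]>-.11)
    if m.sum(): q=F[m]; print('tab fence',m.sum(),np.percentile(q,[1,50,99],axis=0).round(4).tolist())
    for lo,hi in((.1,.104),):
        m=(F[...,2]>lo)&(F[...,2]<hi)&(abs(F[...,0]-.026)<.03)&(abs(F[...,1]-.055)<.05)&(hsv[...,0]>90)&(hsv[...,1]>100); q=F[m]
        if len(q): print('carr top',len(q),np.percentile(q,[1,50,99],axis=0).round(4).tolist())
    m=(F[...,2]>.057)&(F[...,2]<.064)&(F[...,1]<.08)&(F[...,0]>-.2)&(F[...,0]<.0)
    k,l,s,c=cv2.connectedComponentsWithStats(m.astype(np.uint8))
    i=1+np.argmax(s[1:,4]); q=F[l==i]; print('bar top',s[i,4],cv2.minAreaRect((q[:,:2]*1000).astype(np.float32)),q[:,1].max(),'z',np.median(q[:,2]))
    return g,P,F,hsv
if __name__=='__main__':
    import sys; meas(sys.argv[1])
E
python3 meas.py w1; python3 meas.py top0; python3 meas.py scene0
```

```text
rail front(fence mm) slope [ 0.00302355 -2.09134148] back [1.83487024e-03 1.76731857e+01] yrange -0.2212483938161957 0.21879557524574658 z 0.03740471623047791
tab fence 339 [[0.0206, -0.0223, 0.0623], [0.0598, 0.0514, 0.2063], [0.1102, 0.1284, 0.4153]]
carr top 98 [[0.0258, 0.0373, 0.1004], [0.033, 0.0398, 0.1029], [0.0404, 0.0429, 0.104]]
bar top 2637 ((-125.7888412475586, -63.30076599121094), (113.78865814208984, 37.532962799072266), 83.00749206542969) -0.005166660018329522 z 0.06141733049731595
rail front(fence mm) slope [-1.82523175e-04  4.83172764e-01] back [5.53820025e-04 1.97162303e+01] yrange -0.2202166831680605 0.21794718054012238 z 0.03617334807476879
carr top 4 [[0.0294, 0.0398, 0.1019], [0.0325, 0.0424, 0.1031], [0.0357, 0.0427, 0.1037]]
bar top 709 ((-129.67135620117188, -114.86971282958984), (219.27767944335938, 37.79046630859375), 83.48126220703125) -0.0051627737465416434 z 0.06062764378066631
rail front(fence mm) slope [0.00302391 0.23402128] back [1.82741176e-03 2.01606108e+01] yrange -0.21958837582238677 0.21916320017724103 z 0.03585474523056042
tab fence 31 [[0.0611, 0.0514, 0.2053], [0.0665, 0.0577, 0.2079], [0.0712, 0.0642, 0.2111]]
carr top 9 [[0.0284, 0.0383, 0.1001], [0.035, 0.0416, 0.1008], [0.0429, 0.0442, 0.1024]]
bar top 1033 ((-128.9646453857422, -114.3493423461914), (219.92002868652344, 39.911781311035156), 83.16069793701172) -0.005000840847914314 z 0.05997183406714778
```

```bash
sed -i 's/YAW=-0.0255/YAW=-0.027/' h.py
python3 - <<'E'
from meas import *
for f in ('w1','top0','scene0'):
    g=dict(np.load('pics/%s.npz'%f)); P=cloud(g);F=(P-FO)@FR.as_matrix();hsv=cv2.cvtColor(g['color'],cv2.COLOR_BGR2HSV)
    m=(hsv[...,0]<16)&(hsv[...,1]>200)&(hsv[...,2]>100)&(F[...,2]>.15)&(F[...,2]<.24)&(F[...,0]>.02)&(F[...,1]>.03)
    q=F[m];print(f,'tab',m.sum(),np.percentile(q,[3,50,97],axis=0).round(4).tolist())
    m=(hsv[...,1]<70)&(F[...,2]>.12)&(F[...,2]<.2)&(F[...,1]>.03)&(F[...,1]<.09)&(F[...,0]>-.06)&(F[...,0]<.08)
    q=F[m];print('leaf/foot',m.sum(),np.percentile(q,[3,50,97],axis=0).round(4).tolist())
    print(np.linalg.svd(q-q.mean(0))[2][0] if len(q)<3000 else '')
g=cv2.imread('pics/w1.png')[150:350,90:330]; cv2.imwrite('pics/c3.png',cv2.resize(g,None,fx=3,fy=3,interpolation=cv2.INTER_CUBIC))
E
```

```text
w1 tab 523 [[0.0532, 0.0503, 0.1764], [0.0615, 0.0512, 0.2063], [0.0693, 0.0649, 0.2107]]
leaf/foot 3628 [[-0.0182, 0.0464, 0.1415], [0.0163, 0.0549, 0.1647], [0.0523, 0.0693, 0.1744]]
Traceback (most recent call last):
IndexError: index -1 is out of bounds for axis 0 with size 0
```

Run:
```python
from h import *
go(f2w([.062,.058,.175]),np.pi/2+YAW)
```

```text
t 1.7 tcp [ 0.6308 -0.041   0.2712] fence [ 30.3 -26.4 271.2] F [-1.03  0.47  0.23] w 0.0653 j7 -1.68
remaining tool mm [ 32.4 -84.   96.4] turn [-0.002  0.     0.008]
```

play_rows([
  [16, -42, 0, 0, 0, 0.008, 60],
  [16, -42, 0, 0, 0, 0, 60],
  [0, 0, 30, 0, 0, 0, 60],
  [0, 0, 30, 0, 0, 0, 60],
  [0, 0, 0, 0, 0, 0, 60],
])

```text
clock: 2.2
tcp_pos: [0.6653, 0.0368, 0.2094]
orientation: [3.139, -0.056, -0.001]
contact_force: [-0.6, 0.8, -0.6]
grip_width: 0.0652
```

```bash
python3 - <<'E'
from h import *
go(f2w([.062,.058,.175]),np.pi/2+YAW)
snap('wrist','w2');snap('scene','s2')
E
python3 meas.py w2
```

```text
t 2.2 tcp [0.6653 0.0368 0.2094] fence [ 62.6  52.3 209.4] F [-0.65  0.82 -0.63] w 0.0652 j7 -1.84
remaining tool mm [-0.7 -5.8 34.3] turn [ 0.002  0.001 -0.009]
rail front(fence mm) slope [ 0.00259945 -2.12817202] back [-7.24037257e-05  1.78005043e+01] yrange -0.22189221997017847 0.2182899989026126 z 0.037431940500628924
tab fence 223 [[0.0629, 0.0513, 0.1944], [0.0691, 0.0577, 0.2071], [0.0702, 0.0658, 0.2101]]
carr top 194 [[0.0269, 0.0386, 0.1001], [0.0355, 0.0431, 0.103], [0.0409, 0.0784, 0.1039]]
bar top 973 ((-120.59422302246094, -22.68501091003418), (32.196449279785156, 37.6763801574707), 83.07383728027344) -0.004956726067668893 z 0.0613080334854445
```

View pics/w2.png

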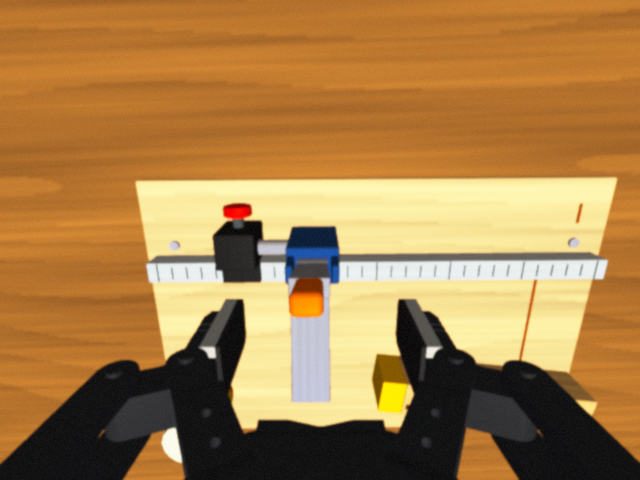

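The tab sits centred between the jaws at (307,298), with tab mid y ≈ 58.5 mm in the fence frame. I'll descend and pinch.

play_rows([
  [0, -6, 17, 0, 0, -0.009, 60],
  [0, 0, 17, 0, 0, 0, 60],
  [0, 0, 0, 0, 0, 0, 160],
  [0, 0, 0, 0, 0, 0, 200],
  [0, 0, 0, 0, 0, 0, 255],
], force=25)

```text
clock: 2.8
tcp_pos: [0.6715, 0.0393, 0.1849]
orientation: [3.139, -0.051, 0.024]
contact_force: [-2.0, 3.8, -1.5]
grip_width: 0.0219
```

Run:
```python
from h import *
go(f2w([.062,.058,.175]),np.pi/2+YAW)
```

```text
t 2.8 tcp [0.6715 0.0393 0.1849] fence [ 68.8  55.  184.9] F [-2.06  3.78 -1.51] w 0.0219 j7 -1.85
remaining tool mm [-7.  -3.   9.8] turn [ 0.002 -0.016 -0.005]
```

Run:
```python
from h import *
snap('wrist','w3'); g=snap('scene','s3')
cv2.imwrite('pics/c4.png',cv2.resize(g['color'][180:330,300:460],None,fx=4,fy=4,interpolation=cv2.INTER_CUBIC))
go(f2w([.062,.058,.175]),np.pi/2+YAW)
```

```text
t 2.9 tcp [0.6716 0.0399 0.1852] fence [ 68.9  55.6 185.2] F [-0.06  1.56  1.02] w 0.0156 j7 -1.85
remaining tool mm [-7.  -2.4 10. ] turn [ 0.001 -0.016 -0.005]
```

View pics/w3.png

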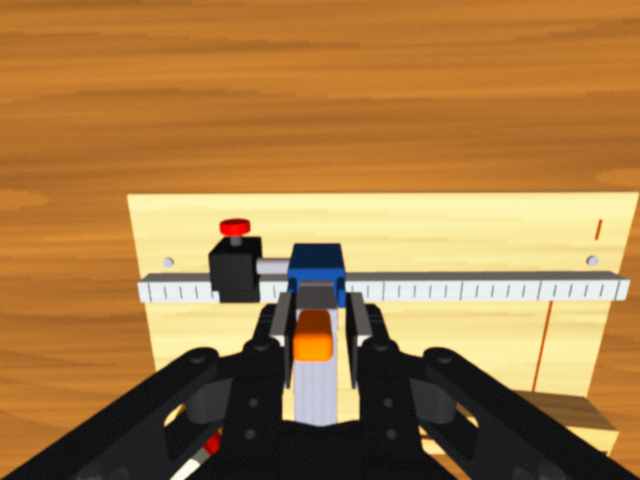

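View pics/c4.png

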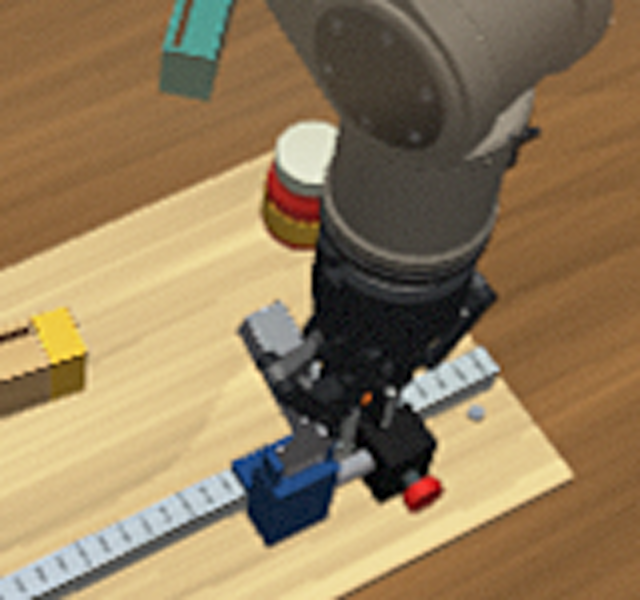

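play_rows([
  [-3, -1, 0, 0, 0, 0, 215],
  [-3, 0, 4, 0, -0.016, 0, 215],
  [-2, -1, 5, 0, 0, 0, 215],
  [0, 0, 0, 0, 0, 0, 215],
])

```text
clock: 3.3
tcp_pos: [0.6716, 0.0402, 0.1854]
orientation: [3.139, -0.054, 0.031]
contact_force: [-3.0, 1.6, -11.6]
grip_width: 0.0154
```

Run:
```python
from h import *
go(f2w([.062,.058,.175]),np.pi/2+YAW)
```

```text
t 3.3 tcp [0.6716 0.0402 0.1854] fence [ 68.8  55.9 185.4] F [ -3.08   1.48 -11.58] w 0.0154 j7 -1.85
remaining tool mm [-7.  -2.1 10.2] turn [ 0.002 -0.02  -0.007]
```

play_rows([
  [0, 0, 0, 0, 0, 0, 170],
  [0, 0, 0, 0, 0, 0, 170],
  [-3, -1, 5, 0, -0.01, 0, 170],
  [-3, -1, 5, 0, -0.01, 0, 170],
  [0, 0, 0, 0, 0, 0, 170],
])

```text
clock: 3.8
tcp_pos: [0.6644, 0.0428, 0.1739]
orientation: [3.14, -0.053, -0.006]
contact_force: [0.4, 0.4, -0.1]
grip_width: 0.0284
```

Run:
```python
from h import *
go(f2w([.062,.058,.175]),np.pi/2+YAW)
```

```text
t 3.8 tcp [0.6644 0.0428 0.1739] fence [ 61.6  58.3 173.9] F [ 0.37  0.41 -0.11] w 0.0284 j7 -1.85
remaining tool mm [ 0.4  0.3 -1.1] turn [ 0.001  0.004 -0.007]
```

play_rows([
  [0, 0, 0, 0, 0, 0, 255],
  [0, 0, 0, 0, 0, 0, 255],
  [-5, 0, -1, 0, 0, 0, 255],
  [-10, 0, -1.5, 0, 0, 0, 255],
  [-12, 0, -1, 0, 0, 0, 255],
], force=30)

```text
clock: 4.3
tcp_pos: [0.6402, 0.0432, 0.1777]
orientation: [3.14, -0.054, 0.006]
contact_force: [4.4, 0.6, -4.2]
grip_width: 0.0155
```

```bash
cat > arc.py <<'E'
from h import *
def arc():
    o=r.get_obs(); f=w2f(o['tcp_pos']); d=np.array([f[0]-.035,f[2]+.019-.09])
    a=np.pi-np.arctan2(d[1],d[0]); print('arc r',np.hypot(*d).round(4),'a',a.round(3))
go(f2w([.062,.058,.175]),np.pi/2+YAW); arc()
E
python3 arc.py
```

```text
t 4.3 tcp [0.6402 0.0432 0.1777] fence [ 37.3  58.  177.7] F [ 4.39  0.68 -4.21] w 0.0155 j7 -1.86
remaining tool mm [24.7 -0.2  2.8] turn [ 0.001 -0.004 -0.008]
arc r 0.1067 a 1.593
```

play_rows([
  [-16, 0, 1, 0, 0, 0, 255],
  [-15.5, 0, 3, 0, 0, 0, 255],
  [-15, 0, 5.5, 0, 0, 0, 255],
  [-14, 0, 7.5, 0, 0, 0, 255],
  [-12.5, 0, 9.5, 0, 0, 0, 255],
])

```text
clock: 4.8
tcp_pos: [0.5679, 0.0453, 0.1555]
orientation: [3.141, -0.055, 0.033]
contact_force: [3.7, -1.5, 1.2]
grip_width: 0.0156
```

```bash
python3 arc.py
```

```text
t 4.8 tcp [0.5679 0.0453 0.1555] fence [-35.   58.2 155.5] F [ 3.77 -1.44  1.16] w 0.0156 j7 -1.9
remaining tool mm [ 97.4  -0.6 -17.5] turn [-0.    -0.021 -0.008]
arc r 0.1097 a 0.879
```

play_rows([
  [-11, 0, 11.5, 0, -0.005, 0, 255],
  [-9, 0, 13, 0, -0.005, 0, 255],
  [-7, 0, 14, 0, -0.005, 0, 255],
  [-5, 0, 15, 0, -0.005, 0, 255],
  [-3, 0, 15, 0, -0.005, 0, 255],
])

```text
clock: 5.3
tcp_pos: [0.5277, 0.0464, 0.09]
orientation: [3.14, -0.053, -0.002]
contact_force: [-0.2, -0.4, 3.8]
grip_width: 0.0157
```

```bash
python3 arc.py
```

```text
t 5.3 tcp [0.5277 0.0464 0.09  ] fence [-75.2  58.2  90. ] F [-0.22 -0.37  3.78] w 0.0157 j7 -1.93
remaining tool mm [137.1  -0.7 -85.1] turn [ 0.001  0.001 -0.007]
arc r 0.1119 a 0.171
```

play_rows([
  [0, 0, 10, 0, 0, 0, 255],
  [0, 0, 8, 0, 0, 0, 255],
  [0, 0, 4, 0, 0, 0, 255],
  [0, 0, 3, 0, 0, 0, 255],
])

```text
clock: 5.7
tcp_pos: [0.5254, 0.0465, 0.0626]
orientation: [3.14, -0.052, -0.008]
contact_force: [-10.4, -1.9, 36.6]
grip_width: 0.0154
```

```bash
python3 arc.py
```

```text
t 5.7 tcp [0.5254 0.0465 0.0626] fence [-77.5  58.2  62.6] F [-10.37  -2.13  36.62] w 0.0154 j7 -1.95
remaining tool mm [ 138.9   -0.5 -113.1] turn [ 0.002  0.005 -0.006]
arc r 0.1128 a 6.209
```

play_rows([
  [0, 0, -1, 0, 0, 0, 255],
  [0, 0, 0, 0, 0, 0, 255],
  [0, 0, 0, 0, 0, 0, 150],
  [0, 0, 0, 0, 0, 0, 150],
  [0, 0, 0, 0, 0, 0, 150],
])

```text
clock: 6.2
tcp_pos: [0.5256, 0.0464, 0.0632]
orientation: [3.139, -0.054, -0.009]
contact_force: [1.0, -0.1, 0.3]
grip_width: 0.0352
```

```bash
python3 arc.py
```

```text
t 6.2 tcp [0.5256 0.0464 0.0632] fence [-77.3  58.1  63.2] F [ 0.97 -0.03  0.27] w 0.0352 j7 -1.95
remaining tool mm [ 138.6   -0.8 -112.6] turn [ 0.002  0.006 -0.008]
arc r 0.1126 a 6.214
```

play_rows([
  [0, 0, -25, 0, 0, 0, 120],
  [0, 0, -30, 0, 0, 0, 100],
  [0, 5, -40, 0, 0, 0, 60],
  [-10, 25, -10, 0, 0, -0.145, 60],
  [-10, 25, 0, 0, 0, -0.145, 60],
])

```text
clock: 6.7
tcp_pos: [0.5083, -0.006, 0.1711]
orientation: [-3.112, -0.421, 0.012]
contact_force: [1.2, -1.0, -1.4]
grip_width: 0.0651
```

```bash
cat > gb.py <<'E'
from h import *
go(f2w([-.129,-.1145,.16]),-.145)
E
python3 gb.py
python3 - <<'E'
from h import *
g=snap('scene','s4'); cv2.imwrite('pics/c5.png',cv2.resize(g['color'][180:380,215:455],None,fx=3,fy=3,interpolation=cv2.INTER_CUBIC))
E
```

```text
t 6.7 tcp [ 0.5083 -0.006   0.1711] fence [-93.2   5.2 171.1] F [ 1.21 -1.02 -1.36] w 0.0651 j7 -1.51
remaining tool mm [-69.1 104.1  11.4] turn [-0.006  0.006 -1.157]
```

View pics/c5.png

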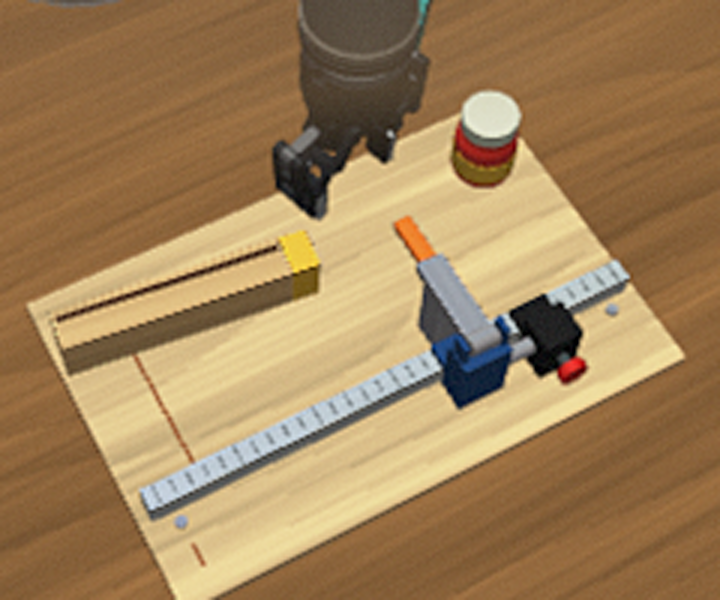

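The leaf is down, with the orange tab level over the board at (413,238). I'll turn for the bar.

play_rows([
  [0, 0, 0, 0, 0, -0.15, 60],
  [0, 0, 0, 0, 0, -0.15, 60],
  [0, 0, 0, 0, 0, -0.15, 60],
  [0, 0, 0, 0, 0, -0.15, 60],
  [0, 0, 0, 0, 0, -0.15, 60],
])

```text
clock: 7.25
tcp_pos: [0.5067, -0.0144, 0.1705]
orientation: [-2.744, -1.528, 0.015]
contact_force: [-0.3, 0.5, -0.0]
grip_width: 0.0654
```

```bash
python3 gb.py
```

```text
t 7.25 tcp [ 0.5067 -0.0144  0.1705] fence [-94.5  -3.1 170.5] F [-0.32  0.46 -0.04] w 0.0654 j7 -0.8
remaining tool mm [-113.5   26.4   11.3] turn [-0.007  0.006 -0.41 ]
```

play_rows([
  [-38, 9, 0, 0, 0, -0.14, 60],
  [-36, 14, 0, 0, 0, -0.14, 60],
  [-33, 18, 0, 0, 0, -0.13, 60],
  [0, 0, 0, 0, 0.005, 0, 60],
])

```text
clock: 7.65
tcp_pos: [0.5019, -0.1284, 0.1702]
orientation: [-2.351, -2.073, 0.007]
contact_force: [0.1, -0.2, -0.3]
grip_width: 0.0648
```

```bash
python3 gb.py
python3 - <<'E'
from h import *
g=snap('wrist','w5');
E
python3 meas.py w5
```

```text
t 7.65 tcp [ 0.5019 -0.1284  0.1702] fence [ -96.3 -117.3  170.2] F [ 0.08 -0.17 -0.3 ] w 0.0648 j7 -0.15
remaining tool mm [ -0.5 -32.7  10.5] turn [-0.008 -0.001  0.02 ]
rail front(fence mm) slope [ 1.09239535e-03 -2.73829392e+00] back [2.98052865e-03 1.75107165e+01] yrange -0.22177905311040724 0.03338867283447166 z 0.03744744624315366
bar top 13932 ((-132.24891662597656, -116.44624328613281), (220.3722381591797, 36.28486633300781), 83.0800552368164) -0.005687415612356332 z 0.06151616985636135
```

View pics/w5.png

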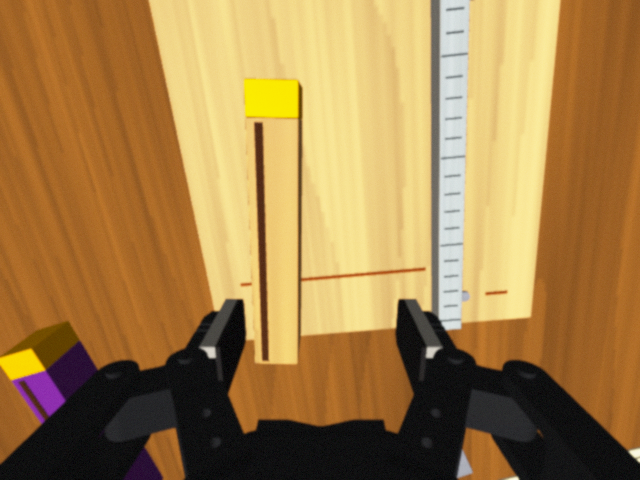

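The wrist view confirms the wooden bar: yellow end at (272,98), other end at (278,360), natural wood, lying on the board beside the rail. The purple look-alike at (40,360) is off the board.

play_rows([
  [0, -17, 0, -0.008, 0, 0.02, 60],
  [0, -17, 0, 0, 0, 0, 60],
  [0, 0, 40, 0, 0, 0, 60],
  [0, 0, 40, 0, 0, 0, 60],
  [0, 0, 20, 0, 0, 0, 60],
])

```text
clock: 8.2
tcp_pos: [0.4703, -0.1163, 0.0707]
orientation: [2.385, 2.041, 0.014]
contact_force: [0.1, -0.1, -0.5]
grip_width: 0.0655
```

```bash
sed -i 's/.*go(.*/go(f2w([-.1300,-.1155,.038]),-.148)/' gb.py; python3 gb.py
```

```text
t 8.2 tcp [ 0.4703 -0.1163  0.0707] fence [-128.2 -106.    70.7] F [ 0.1  -0.11 -0.49] w 0.0655 j7 -0.28
remaining tool mm [-9.8 -0.9 32.6] turn [ 0.008 -0.005 -0.007]
```

play_rows([
  [-5, 0, 10, 0.004, -0.005, -0.007, 60],
  [-5, -1, 10, 0.004, 0, 0, 60],
  [0, 0, 10, 0, 0, 0, 60],
  [0, 0, 2, 0, 0, 0, 60],
])

```text
clock: 8.6
tcp_pos: [0.4671, -0.1237, 0.0356]
orientation: [-2.377, -2.049, 0.002]
contact_force: [-0.5, -0.1, 0.1]
grip_width: 0.0652
```

```bash
python3 gb.py
```

```text
t 8.6 tcp [ 0.4671 -0.1237  0.0356] fence [-131.2 -113.5   35.6] F [-0.45 -0.07  0.11] w 0.0652 j7 -0.3
remaining tool mm [-1.8  1.4 -2.4] turn [-0.004 -0.001  0.   ]
```

play_rows([
  [-1, 1.5, -3, -0.004, 0, 0, 60],
  [0, 0, 0, 0, 0, 0, 120],
  [0, 0, 0, 0, 0, 0, 180],
  [0, 0, 0, 0, 0, 0, 180],
  [0, 0, 0, 0, 0, 0, 180],
], force=40)

```text
clock: 9.1
tcp_pos: [0.4694, -0.1253, 0.0406]
orientation: [2.379, 2.049, 0.004]
contact_force: [-0.1, 0.2, -2.6]
grip_width: 0.0353
```

```bash
python3 gb.py
```

```text
t 9.1 tcp [ 0.4694 -0.1253  0.0406] fence [-128.9 -115.    40.6] F [-0.12  0.21 -2.61] w 0.0353 j7 -0.29
remaining tool mm [-0.6 -1.1  2.6] turn [ 0.003 -0.001 -0.001]
```

play_rows([
  [0, 0, -4, 0, 0, 0, 180],
  [0, 10, -1, 0, 0, -0.04, 180],
  [-2, 20, 0, 0, 0, -0.04, 180],
  [-2, 20, 0, 0, 0, -0.04, 180],
  [0, 15, 0, 0, 0, 0, 180],
])

```text
clock: 9.6
tcp_pos: [0.5319, -0.1354, 0.046]
orientation: [-2.248, -2.194, 0.002]
contact_force: [-0.3, -0.4, -3.4]
grip_width: 0.035
```

```bash
sed -i 's/.*go(.*/go(f2w([-.024,-.115,.045]),-.028)/' gb.py; python3 gb.py
```

```text
t 9.6 tcp [ 0.5319 -0.1354  0.046 ] fence [ -66.1 -123.4   46. ] F [-0.27 -0.45 -3.41] w 0.035 j7 -0.17
remaining tool mm [ 8.3 42.1  0.9] turn [-0.001  0.     0.004]
```

play_rows([
  [0, 15, 0, 0, 0, 0.004, 180],
  [0, 12, 0, 0, 0, 0, 180],
  [0, 6, 0, 0, 0, 0, 180],
  [0, 0, 0, 0, 0, 0, 180],
])

```text
clock: 10.0
tcp_pos: [0.5678, -0.1363, 0.046]
orientation: [-2.252, -2.189, 0.0]
contact_force: [-0.3, -0.4, -3.0]
grip_width: 0.0353
```

```bash
python3 gb.py
python3 - <<'E'
from h import *
g=snap('wrist','w6');
E
python3 meas.py w6
```

```text
t 10.0 tcp [ 0.5678 -0.1363  0.046 ] fence [ -30.2 -123.3   46. ] F [-0.24 -0.45 -3.02] w 0.0353 j7 -0.17
remaining tool mm [8.3 6.2 1. ] turn [-0.001 -0.    -0.   ]
rail front(fence mm) slope [-0.01866242 -3.08824887] back [ 0.08899173 22.61104573] yrange -0.19796738986591558 0.00022032462321610737 z 0.03741014372742668
bar top 108 ((-58.63096618652344, -116.74452209472656), (5.756079196929932, 1.7411555051803589), 0.6203885674476624) -0.11585639909628102 z 0.060420457780255524
```

View pics/w6.png

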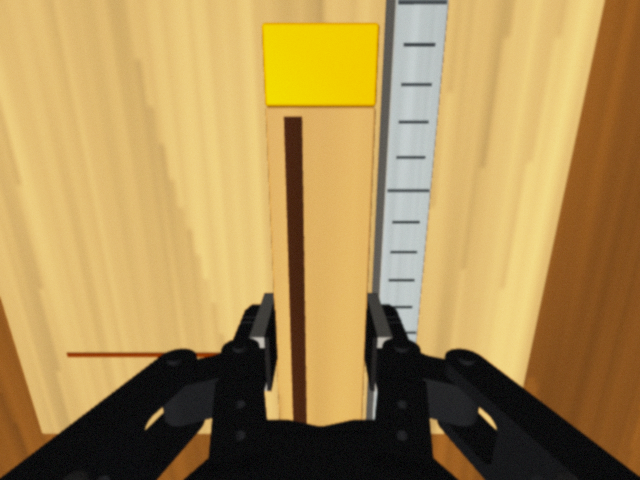

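```bash
cat > edg.py <<'E'
from h import *
import sys
def edge(g,rows,c0,c1,sign,z):
    """steepest gray step with given sign along line (c at row a..b)"""
    G=cv2.GaussianBlur(cv2.cvtColor(g['color'],cv2.COLOR_BGR2GRAY),(3,3),0).astype(float)
    pts=[]
    for v in rows:
        c=int(round(np.interp(v,[rows[0],rows[-1]],[c0,c1]))); s=G[v,c-7:c+8]; d=np.diff(s)*sign; i=d.argmax()
        if d[i]<6: continue
        o=0
        if 0<i<len(d)-1:
            den=d[i-1]-2*d[i]+d[i+1]; o=0.5*(d[i-1]-d[i+1])/den if den else 0
        u=c-7+i+.5+o
        K=g['K'];cc=np.array([(u-K[0,2])/K[0,0],-(v-K[1,2])/K[1,1],-1.]);T=g['T'];w=T[:3,:3]@cc
        p=T[:3,3]+w*((z-T[2,3])/w[2]); pts.append(w2f(p)*1000)
    pts=np.array(pts); a=np.polyfit(pts[:,1],pts[:,0],1)
    e=pts[:,0]-np.polyval(a,pts[:,1]); k=abs(e)<1; a=np.polyfit(pts[k,1],pts[k,0],1)
    print('n',k.sum(),'slope',a[0].round(4),'x at y=-100,0:',np.polyval(a,[-100,0]).round(2),'rms',e[k].std().round(2))
E
python3 - <<'E'
from edg import *
g=dict(np.load('pics/w6.npz'))
G=cv2.cvtColor(g['color'],cv2.COLOR_BGR2GRAY)
for v in (50,200,280): print(v,G[v,255:285].tolist(),G[v,355:400].tolist())
rows=list(range(30,285,3))
edge(g,rows,394,383,1,.036)   # rail front top edge
edge(g,rows,378,370,-1,.065)
edge(g,rows,263,272,1,.065);edge(g,rows,263,272,-1,.065)
E
```

```text
50 [194, 195, 190, 190, 194, 190, 189, 183, 179, 186, 193, 197, 197, 197, 199, 198, 199, 199, 196, 196, 197, 198, 197, 196, 196, 197, 197, 196, 197, 195] [192, 194, 193, 191, 191, 194, 190, 191, 193, 190, 193, 193, 193, 194, 193, 191, 192, 192, 189, 189, 184, 169, 152, 154, 177, 187, 186, 173, 144, 107, 91, 90, 88, 88, 89, 87, 97, 126, 166, 186, 189, 191, 193, 191, 192]
200 [208, 208, 210, 209, 209, 204, 204, 201, 201, 199, 191, 192, 191, 183, 175, 177, 183, 186, 185, 184, 188, 187, 186, 188, 190, 190, 185, 188, 188, 186] [188, 191, 187, 187, 187, 187, 189, 187, 185, 189, 189, 185, 186, 182, 178, 158, 157, 176, 185, 180, 164, 129, 99, 89, 91, 89, 94, 93, 109, 147, 180, 194, 200, 197, 198, 195, 193, 192, 191, 193, 195, 197, 200, 200, 203]
280 [202, 204, 204, 203, 208, 207, 207, 207, 206, 205, 203, 200, 199, 196, 195, 192, 187, 182, 171, 180, 186, 188, 189, 189, 189, 188, 189, 190, 189, 191] [188, 190, 187, 190, 189, 186, 187, 188, 188, 186, 183, 174, 158, 155, 173, 176, 166, 136, 106, 92, 91, 92, 94, 98, 129, 169, 192, 200, 201, 197, 198, 195, 180, 156, 121, 99, 99, 100, 100, 100, 94, 97, 98, 96, 98]
n 85 slope 0.0017 x at y=-100,0: [-2.27 -2.11] rms 0.03
n 85 slope 0.0017 x at y=-100,0: [-10.37 -10.2 ] rms 0.03
n 38 slope 0.0017 x at y=-100,0: [-47.78 -47.6 ] rms 0.06
n 54 slope 0.0041 x at y=-100,0: [-48.87 -48.46] rms 0.17
```

play_rows([
  [10, 3, 2, 0, 0, 0, 180],
  [10, 2, 2, 0, 0, 0, 180],
  [10, 0, 1, 0, 0, 0, 180],
  [0, 0, 0, 0, 0, 0, 180],
])

```text
clock: 10.45
tcp_pos: [0.5713, -0.1033, 0.0404]
orientation: [-2.25, -2.188, 0.003]
contact_force: [0.8, 1.6, -0.3]
grip_width: 0.035
```

```bash
sed -i 's/YAW=-0.027$/YAW=-0.0287/; s/YAW=-0.027;/YAW=-0.0287;/' h.py; sed -i 's/.*go(.*/go(f2w([-.022,-.065,.040]),YAW)/' gb.py; python3 gb.py
```

```text
t 10.45 tcp [ 0.5713 -0.1033  0.0404] fence [-27.4 -90.3  40.4] F [ 0.74  1.62 -0.31] w 0.035 j7 -0.24
remaining tool mm [25.3  5.4  0.4] turn [-0.003 -0.     0.001]
```

play_rows([
  [4, 2, 0, -0.003, 0, 0, 180],
  [4, 1.5, 0, 0, 0, 0, 180],
  [0, 1, 0, 0, 0, 0, 180],
])

```text
clock: 10.75
tcp_pos: [0.5758, -0.094, 0.0403]
orientation: [-2.25, -2.191, 0.001]
contact_force: [-0.5, 0.6, -2.4]
grip_width: 0.035
```

```bash
python3 gb.py
```

```text
t 10.75 tcp [ 0.5758 -0.094   0.0403] fence [-23.2 -80.9  40.3] F [-0.5   0.55 -2.4 ] w 0.035 j7 -0.25
remaining tool mm [15.9  1.2  0.4] turn [-0.001 -0.     0.002]
```

play_rows([
  [3, 0.6, 0.3, 0, 0, 0, 180],
  [0, 0.6, 0, 0, 0, 0, 180],
  [0, 0.6, 0, 0, 0, 0, 180],
])

```text
clock: 11.05
tcp_pos: [0.5777, -0.0923, 0.0403]
orientation: [-2.252, -2.19, 0.003]
contact_force: [-2.6, -0.2, 0.3]
grip_width: 0.035
```

```bash
python3 gb.py
```

```text
t 11.05 tcp [ 0.5777 -0.0923  0.0403] fence [-21.3 -79.1  40.3] F [-2.64 -0.24  0.27] w 0.035 j7 -0.26
remaining tool mm [14.1 -0.7  0.3] turn [-0.001  0.001  0.001]
```

play_rows([
  [3, 0.2, 0, 0, 0, 0, 180],
  [3, 0.2, 0, 0, 0, 0, 180],
  [2, 0.2, 0, 0, 0, 0, 180],
])

```text
clock: 11.35
tcp_pos: [0.5789, -0.0847, 0.0403]
orientation: [2.254, 2.188, -0.002]
contact_force: [0.1, -0.3, -1.8]
grip_width: 0.0353
```

```bash
python3 gb.py
python3 - <<'E'
from edg import *
g=snap('wrist','w7'); s=snap('scene','s7'); cv2.imwrite('pics/c7.png',cv2.resize(s['color'][180:380,215:455],None,fx=3,fy=3,interpolation=cv2.INTER_CUBIC))
E
python3 gb.py
```

```text
t 11.35 tcp [ 0.5789 -0.0847  0.0403] fence [-20.4 -71.5  40.3] F [ 0.07 -0.32 -1.83] w 0.0353 j7 -0.27
remaining tool mm [ 6.5 -1.6  0.3] turn [-0.001  0.001 -0.001]
t 11.45 tcp [ 0.5789 -0.0843  0.0403] fence [-20.3 -71.1  40.3] F [ 0.34  0.56 -1.89] w 0.035 j7 -0.27
remaining tool mm [ 6.1 -1.7  0.3] turn [-0.001  0.001 -0.   ]
```

View pics/w7.png

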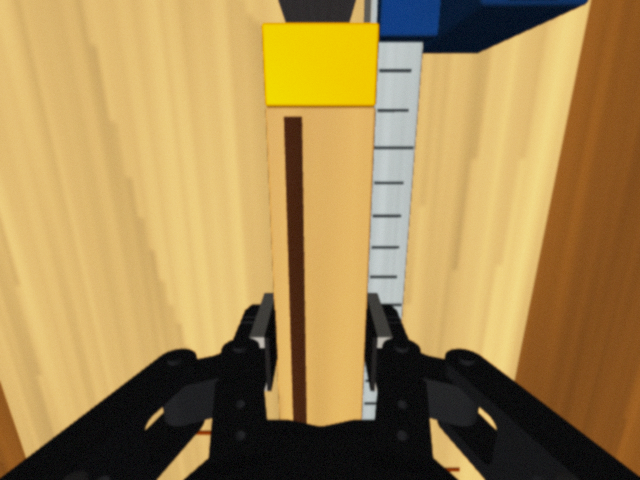

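View pics/c7.png

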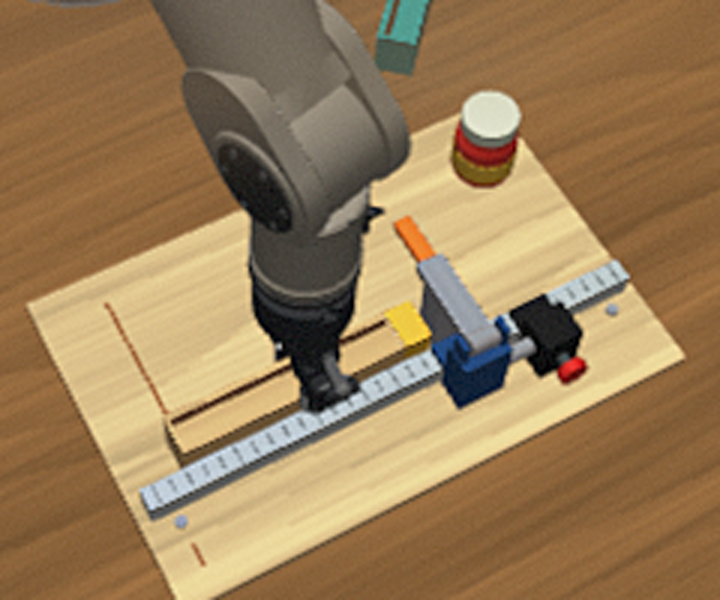

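The yellow end is about 6 mm short of the leaf foot and almost on the rail. I'll press to the rail first.

play_rows([
  [0, 0.7, 0, 0, 0, 0, 180],
  [0, 0.7, 0, 0, 0, 0, 180],
  [0, 0.7, 0, 0, 0, 0, 180],
])

```text
clock: 11.75
tcp_pos: [0.5791, -0.0843, 0.0404]
orientation: [-2.252, -2.188, 0.007]
contact_force: [-5.2, 0.1, 3.6]
grip_width: 0.0351
```

```bash
python3 gb.py
```

```text
t 11.75 tcp [ 0.5791 -0.0843  0.0404] fence [-20.2 -71.1  40.4] F [-5.23 -0.01  3.58] w 0.0351 j7 -0.27
remaining tool mm [ 6.1 -1.8  0.4] turn [-0.005  0.002 -0.   ]
```

play_rows([
  [1.5, 0.3, 0, 0, 0, 0, 180],
  [1.5, 0.3, 0, 0, 0, 0, 180],
  [1, 0.3, 0, 0, 0, 0, 180],
])

```text
clock: 12.05
tcp_pos: [0.5791, -0.0842, 0.0404]
orientation: [-2.255, -2.187, 0.015]
contact_force: [-4.9, -2.5, 2.6]
grip_width: 0.0354
```

```bash
python3 gb.py
```

```text
t 12.05 tcp [ 0.5791 -0.0842  0.0404] fence [-20.2 -71.   40.4] F [-4.84 -2.66  2.59] w 0.0354 j7 -0.28
remaining tool mm [ 6.  -1.8  0.4] turn [-0.007  0.007 -0.002]
```

play_rows([
  [2.5, 0, 0, -0.006, 0.006, 0, 180],
  [2.5, 0, 0, -0.003, 0.004, 0, 180],
  [2, 0, 0, 0, 0.002, 0, 180],
])

```text
clock: 12.35
tcp_pos: [0.5788, -0.0818, 0.0403]
orientation: [2.256, 2.184, 0.002]
contact_force: [-2.7, -4.8, 1.9]
grip_width: 0.0347
```

```bash
python3 gb.py
```

```text
t 12.35 tcp [ 0.5788 -0.0818  0.0403] fence [-20.5 -68.6  40.3] F [-2.61 -4.88  1.91] w 0.0347 j7 -0.28
remaining tool mm [ 3.6 -1.5  0.3] turn [ 0.002 -0.    -0.004]
```

play_rows([
  [1.7, 0.1, 0, 0, 0, -0.002, 180],
  [1.7, 0.1, 0, 0, 0.002, 0, 180],
  [1.7, 0.1, 0, 0, 0.002, 0, 180],
])

```text
clock: 12.65
tcp_pos: [0.5789, -0.0815, 0.0403]
orientation: [2.256, 2.184, 0.0]
contact_force: [-2.8, -5.9, 2.8]
grip_width: 0.0351
```

```bash
python3 gb.py
```

```text
t 12.65 tcp [ 0.5789 -0.0815  0.0403] fence [-20.4 -68.3  40.3] F [-2.67 -6.    2.8 ] w 0.0351 j7 -0.28
remaining tool mm [ 3.3 -1.6  0.3] turn [ 0.001  0.001 -0.004]
```

play_rows([
  [2, 0.1, -0.4, 0, 0, -0.002, 180],
  [2, 0.1, -0.2, 0, 0, 0, 180],
  [2, 0.1, 0, 0, 0, 0, 180],
])

```text
clock: 12.95
tcp_pos: [0.5791, -0.0769, 0.0403]
orientation: [2.255, 2.185, -0.002]
contact_force: [-2.7, -5.6, 3.0]
grip_width: 0.0352
```

```bash
python3 gb.py
python3 - <<'E'
from h import *
g=snap('wrist','w8'); cv2.imwrite('pics/c8.png',cv2.resize(g['color'][0:140,220:480],None,fx=3,fy=3,interpolation=cv2.INTER_CUBIC))
E
```

```text
t 12.95 tcp [ 0.5791 -0.0769  0.0403] fence [-20.4 -63.7  40.3] F [-2.58 -5.67  2.99] w 0.0352 j7 -0.29
remaining tool mm [-1.3 -1.6  0.3] turn [ 0.001  0.002 -0.003]
```

View pics/c8.png

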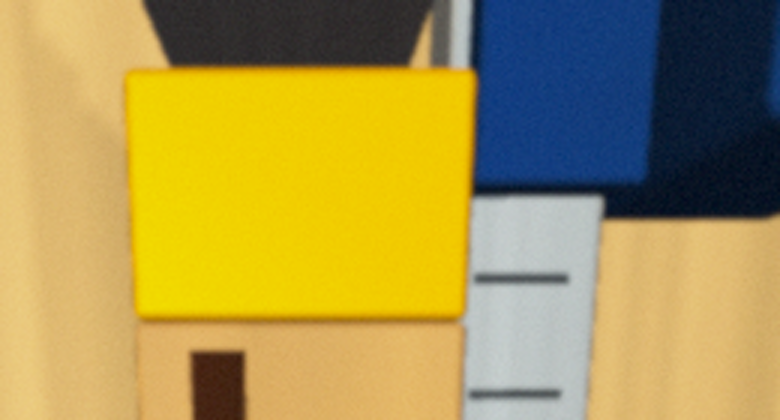

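play_rows([
  [2, 0.1, -0.3, 0, 0, -0.002, 180],
  [2, 0.1, -0.2, 0, 0, 0, 180],
  [2, 0.1, 0, 0, 0, 0, 180],
])

```text
clock: 13.3
tcp_pos: [0.5793, -0.072, 0.0404]
orientation: [2.253, 2.185, -0.005]
contact_force: [-3.0, -4.9, -0.6]
grip_width: 0.0351
```

```bash
python3 gb.py
python3 - <<'E'
from h import *
g=snap('wrist','w9'); cv2.imwrite('pics/c9.png',cv2.resize(g['color'][0:140,220:480],None,fx=3,fy=3,interpolation=cv2.INTER_CUBIC))
E
```

```text
t 13.3 tcp [ 0.5793 -0.072   0.0404] fence [-20.3 -58.8  40.4] F [-2.86 -4.98 -0.62] w 0.0351 j7 -0.3
remaining tool mm [-6.2 -1.7  0.4] turn [-0.     0.004 -0.002]
```

View pics/c9.png

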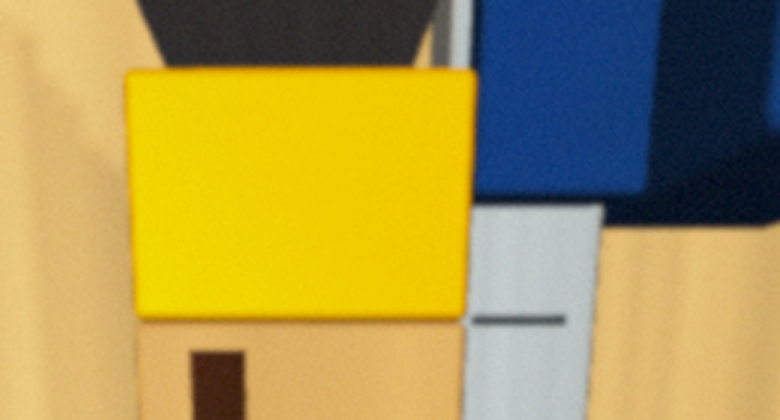

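play_rows([
  [1.6, 0.1, -0.1, 0, 0, 0, 180],
  [1.6, 0.1, 0, 0, 0.003, 0, 180],
  [1.6, 0.1, 0, 0, 0, 0, 180],
])

```text
clock: 13.65
tcp_pos: [0.5793, -0.0696, 0.0403]
orientation: [2.254, 2.184, -0.007]
contact_force: [-3.0, -7.9, 0.5]
grip_width: 0.0353
```

```bash
python3 gb.py
```

```text
t 13.65 tcp [ 0.5793 -0.0696  0.0403] fence [-20.4 -56.4  40.3] F [-2.76 -7.99  0.5 ] w 0.0353 j7 -0.3
remaining tool mm [-8.6 -1.6  0.4] turn [-0.001  0.005 -0.003]
```

play_rows([
  [1.6, 0.1, 0, 0, 0.002, 0, 180],
  [1.6, 0.1, 0, 0, 0.002, 0, 180],
])

```text
clock: 13.85
tcp_pos: [0.5792, -0.0689, 0.0404]
orientation: [2.257, 2.184, -0.007]
contact_force: [-2.1, -6.6, 0.6]
grip_width: 0.0349
```

```bash
python3 gb.py
```

```text
t 13.85 tcp [ 0.5792 -0.0689  0.0404] fence [-20.5 -55.8  40.4] F [-1.88 -6.65  0.58] w 0.0349 j7 -0.31
remaining tool mm [-9.2 -1.5  0.4] turn [-0.002  0.004 -0.004]
```

play_rows([
  [2, 0.2, 0, 0, 0.002, -0.003, 180],
  [2, 0.2, 0, 0, 0.002, 0, 180],
])

```text
clock: 14.05
tcp_pos: [0.5794, -0.0677, 0.0404]
orientation: [2.256, 2.186, -0.007]
contact_force: [-2.4, -7.4, 0.3]
grip_width: 0.0351
```

```bash
python3 gb.py
```

```text
t 14.05 tcp [ 0.5794 -0.0677  0.0404] fence [-20.4 -54.5  40.4] F [-2.2  -7.44  0.32] w 0.0351 j7 -0.31
remaining tool mm [-10.5  -1.6   0.4] turn [-0.003  0.003 -0.003]
```

play_rows([
  [2, 0.2, 0, 0, 0.002, -0.002, 180],
  [2, 0.2, 0, 0, 0.002, 0, 180],
  [2, 0.2, 0, 0, 0.002, 0, 180],
])

```text
clock: 14.35
tcp_pos: [0.5794, -0.0667, 0.0404]
orientation: [-2.256, -2.185, 0.008]
contact_force: [-3.0, -7.9, 1.9]
grip_width: 0.0353
```

```bash
python3 gb.py
```

```text
t 14.35 tcp [ 0.5794 -0.0667  0.0404] fence [-20.4 -53.5  40.4] F [-2.78 -8.02  1.89] w 0.0353 j7 -0.31
remaining tool mm [-11.5  -1.5   0.4] turn [-0.004  0.003 -0.004]
```

Run:
```python
from h import *
g=snap('wrist','w10'); cv2.imwrite('pics/c10.png',cv2.resize(g['color'][0:140,220:480],None,fx=3,fy=3,interpolation=cv2.INTER_CUBIC))
def rows(f):
    G=np.load('pics/%s.npz'%f)['color'].astype(float)
    b=G[:,:,0]; y=b[:140,300:340].mean(1); d=np.diff(y)
    c=G[:100,400:425].mean((1,2)); dc=np.diff(c)
    print(f,'yellow front',d[5:60].argmin()+5,'yellow back',d[80:130].argmax()+80,'carr edge',dc[40:80].argmax()+40, dc[40:80].round(0).tolist()[10:34])
for f in('w7','w8','w9','w10'): rows(f)
```

```text
w7 yellow front 22 yellow back 106 carr edge 41 [-0.0, 1.0, 5.0, 3.0, 1.0, 0.0, 1.0, -1.0, 1.0, 1.0, -0.0, -0.0, 0.0, -1.0, -0.0, -1.0, -4.0, -13.0, -23.0, -14.0, 9.0, 21.0, 17.0, 7.0]
w8 yellow front 22 yellow back 106 carr edge 64 [-1.0, 1.0, -1.0, 0.0, 0.0, -0.0, -0.0, -2.0, -6.0, -9.0, -13.0, -13.0, 0.0, 29.0, 51.0, 44.0, 15.0, 2.0, -1.0, -1.0, -1.0, 3.0, 9.0, 7.0]
w9 yellow front 21 yellow back 106 carr edge 67 [1.0, 0.0, -0.0, -0.0, -0.0, 1.0, -1.0, 1.0, -1.0, 0.0, -1.0, -4.0, -7.0, -11.0, -13.0, -6.0, 20.0, 46.0, 44.0, 22.0, 6.0, -0.0, -2.0, 2.0]
w10 yellow front 22 yellow back 106 carr edge 67 [-1.0, 1.0, 0.0, -1.0, 0.0, 0.0, -0.0, -1.0, 1.0, -1.0, -1.0, -5.0, -8.0, -11.0, -14.0, -1.0, 27.0, 51.0, 43.0, 14.0, 2.0, -2.0, -1.0, 2.0]
```

View pics/c10.png

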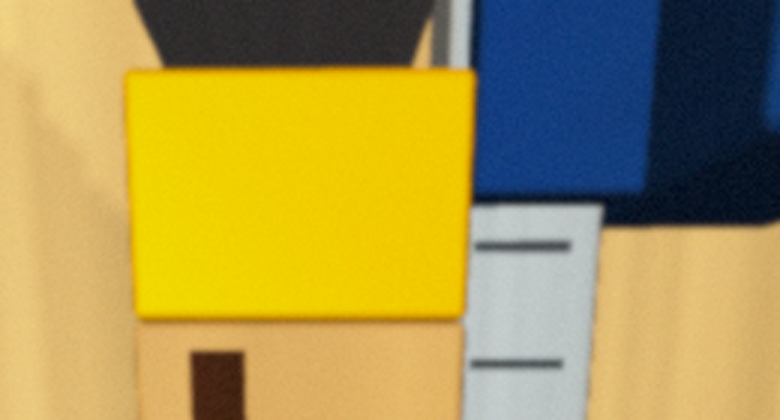

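play_rows([
  [2.4, 0.1, -0.3, 0, 0.002, -0.002, 180],
  [2.4, 0.1, -0.1, 0, 0.002, -0.002, 180],
  [2.4, 0.1, 0, 0, 0.002, 0, 180],
])

```text
clock: 14.7
tcp_pos: [0.5794, -0.0655, 0.0405]
orientation: [-2.256, -2.185, 0.01]
contact_force: [-2.7, -8.5, -0.1]
grip_width: 0.0352
```

```bash
python3 gb.py
```

```text
t 14.7 tcp [ 0.5794 -0.0655  0.0405] fence [-20.4 -52.3  40.5] F [-2.5  -8.56 -0.12] w 0.0352 j7 -0.31
remaining tool mm [-12.7  -1.5   0.5] turn [-0.005  0.004 -0.004]
```

play_rows([
  [2.6, 0.1, 0, 0.002, 0.002, -0.003, 180],
  [2.6, 0.1, 0, 0, 0.002, 0, 180],
  [2.6, 0.1, 0, 0, 0.002, 0, 180],
  [2.6, 0.1, 0, 0, 0.002, 0, 180],
])

```text
clock: 15.1
tcp_pos: [0.5793, -0.0655, 0.0405]
orientation: [-2.259, -2.182, 0.019]
contact_force: [-3.0, -9.3, 1.1]
grip_width: 0.0352
```

```bash
python3 gb.py
```

```text
t 15.1 tcp [ 0.5793 -0.0655  0.0405] fence [-20.5 -52.3  40.5] F [-2.68 -9.38  1.09] w 0.0352 j7 -0.32
remaining tool mm [-12.7  -1.4   0.6] turn [-0.009  0.008 -0.006]
```

Position is fixed now (y −52.3), so the stop is bedded. I'll hold about 9 N at the tool for over half a second.

play_rows([
  [2.7, 0.2, 0, -0.003, 0.004, -0.002, 180],
  [2.7, 0.2, 0, -0.003, 0.004, -0.002, 180],
  [2.7, 0.2, 0, -0.003, 0.004, 0, 180],
])

```text
clock: 15.4
tcp_pos: [0.5791, -0.0655, 0.0404]
orientation: [2.258, 2.18, -0.008]
contact_force: [-2.5, -9.4, 0.2]
grip_width: 0.0354
```

```bash
python3 gb.py
```

```text
t 15.4 tcp [ 0.5791 -0.0655  0.0404] fence [-20.7 -52.3  40.4] F [-2.22 -9.5   0.18] w 0.0354 j7 -0.32
remaining tool mm [-12.7  -1.3   0.5] turn [-0.002  0.005 -0.006]
```

play_rows([
  [2.7, 0.5, 0, 0, 0.003, -0.003, 180],
  [2.7, 0.5, 0, 0, 0.003, -0.003, 180],
  [2.7, 0.5, 0, 0, 0.003, -0.002, 180],
  [2.7, 0.5, 0, 0, 0.003, 0, 180],
  [2.7, 0.5, 0, 0, 0.003, 0, 180],
])

```text
clock: 15.9
tcp_pos: [0.5794, -0.0655, 0.0404]
orientation: [-2.259, -2.183, 0.015]
contact_force: [-4.0, -9.8, 2.4]
grip_width: 0.0352
```

```bash
python3 gb.py
```

```text
t 15.9 tcp [ 0.5794 -0.0655  0.0404] fence [-20.4 -52.4  40.4] F [-3.77 -9.91  2.37] w 0.0352 j7 -0.31
remaining tool mm [-12.7  -1.6   0.5] turn [-0.007  0.006 -0.006]
```

play_rows([
  [3, 0.3, -0.3, -0.003, 0.004, -0.003, 180],
  [3.2, 0.3, 0, -0.003, 0.004, -0.002, 180],
  [3.2, 0.3, 0, 0, 0.003, 0, 180],
  [3.2, 0.3, 0, 0, 0.003, 0, 180],
  [3.2, 0.3, 0, 0, 0.003, 0, 180],
])

```text
clock: 16.4
tcp_pos: [0.5791, -0.0655, 0.0404]
orientation: [2.262, 2.179, -0.015]
contact_force: [-3.9, -10.3, 1.7]
grip_width: 0.0355
```

```bash
python3 gb.py
python3 - <<'E'
from h import *
g=snap('wrist','w11');snap('scene','s11')
G=g['color'].astype(float); c=G[:100,400:425].mean((1,2)); print(np.diff(c)[50:75].round())
E
python3 gb.py
```

```text
t 16.4 tcp [ 0.5791 -0.0655  0.0404] fence [-20.7 -52.4  40.4] F [ -3.61 -10.41   1.67] w 0.0355 j7 -0.32
remaining tool mm [-12.6  -1.2   0.5] turn [-0.006  0.007 -0.009]
[  1.   0.   0.   1.  -1.   1.  -1.  -0.   1.  -0.  -2.  -6. -10. -13.
 -10.   9.  36.  46.  32.  10.   1.  -0.   1.   6.   9.]
t 16.5 tcp [ 0.5791 -0.0655  0.0404] fence [-20.7 -52.3  40.4] F [-3.79 -9.83  1.53] w 0.0351 j7 -0.32
remaining tool mm [-12.7  -1.2   0.5] turn [-0.006  0.007 -0.009]
```

View pics/w11.png

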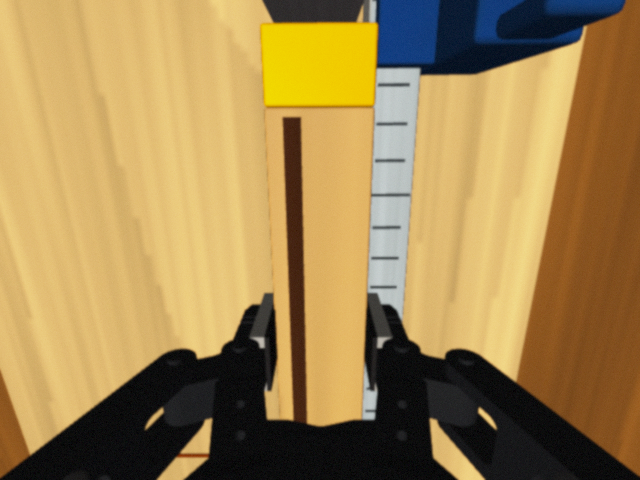

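Run:
```python
from edg import *
g=dict(np.load('pics/w11.npz'))
G=cv2.cvtColor(g['color'],cv2.COLOR_BGR2GRAY)
for v in (75,140,290): print(v,G[v,355:430].tolist())
rows=list(range(75,290,3))
edge(g,rows,420,403,1,.036)
edge(g,rows,420,403,-1,.036)
edge(g,rows,377,368,-1,.060)
```

```text
75 [189, 193, 190, 192, 190, 192, 190, 191, 190, 191, 191, 190, 192, 190, 190, 189, 189, 188, 184, 170, 157, 162, 184, 196, 197, 196, 196, 194, 197, 197, 198, 200, 198, 200, 200, 200, 197, 195, 195, 197, 197, 198, 200, 198, 198, 197, 197, 197, 195, 195, 195, 194, 196, 195, 195, 192, 195, 195, 194, 194, 191, 190, 188, 180, 155, 128, 122, 125, 127, 129, 139, 139, 140, 138, 139]
140 [188, 188, 187, 189, 187, 186, 187, 185, 186, 185, 184, 185, 183, 183, 184, 182, 172, 154, 160, 183, 194, 196, 195, 192, 194, 193, 198, 198, 199, 202, 201, 199, 200, 199, 199, 194, 195, 195, 194, 197, 196, 195, 194, 195, 195, 193, 194, 189, 193, 192, 193, 193, 193, 194, 194, 192, 193, 189, 184, 168, 163, 178, 188, 190, 192, 193, 196, 193, 194, 192, 189, 188, 188, 185, 186]
290 [188, 187, 187, 188, 187, 188, 188, 185, 184, 181, 175, 155, 158, 175, 189, 187, 189, 194, 190, 196, 196, 196, 198, 199, 197, 197, 195, 194, 192, 189, 190, 189, 193, 193, 192, 191, 190, 189, 189, 189, 191, 193, 194, 194, 192, 193, 191, 191, 179, 172, 180, 185, 185, 184, 187, 189, 192, 192, 193, 195, 197, 198, 198, 196, 194, 195, 193, 189, 190, 189, 187, 186, 186, 187, 187]
n 54 slope -0.0014 x at y=-100,0: [18.3  18.16] rms 0.36
n 63 slope -0.0 x at y=-100,0: [17.01 17.01] rms 0.1
n 63 slope 0.0051 x at y=-100,0: [-3.66 -3.14] rms 0.07
```

play_rows([
  [1, 0.4, 0, -0.003, 0.004, -0.006, 180],
  [0.6, 0.3, 0, -0.002, 0.002, -0.003, 180],
  [0.4, 0.2, 0, 0, 0, 0, 180],
])

```text
clock: 16.8
tcp_pos: [0.5796, -0.0656, 0.0403]
orientation: [2.253, 2.187, -0.006]
contact_force: [-4.0, -4.4, 0.2]
grip_width: 0.0353
```

```bash
python3 gb.py
```

```text
t 16.8 tcp [ 0.5796 -0.0656  0.0403] fence [-20.2 -52.4  40.3] F [-3.91 -4.56  0.15] w 0.0353 j7 -0.31
remaining tool mm [-12.6  -1.8   0.4] turn [-0.001  0.004 -0.001]
```

play_rows([
  [0, 0, 0, 0, 0, 0, 180],
  [0, 0, 0, 0, 0, 0, 180],
  [0, 0, 0, 0, 0, 0, 110],
  [0, 0, 0, 0, 0, 0, 110],
  [0, 0, 0, 0, 0, 0, 110],
], force=20)

```text
clock: 17.3
tcp_pos: [0.5825, -0.0615, 0.0415]
orientation: [2.251, 2.188, 0.006]
contact_force: [0.4, 0.5, -0.9]
grip_width: 0.0484
```

```bash
python3 gb.py
```

```text
t 17.3 tcp [ 0.5825 -0.0615  0.0415] fence [-17.4 -48.2  41.5] F [ 0.41  0.54 -0.91] w 0.0484 j7 -0.31
remaining tool mm [-16.8  -4.6   1.5] turn [ 0.004 -0.001  0.001]
```

play_rows([
  [0, -2, -5, 0, 0, 0, 110],
  [0, 0, -15, 0, 0, 0, 110],
  [-5, 0, -40, 0, 0, 0, 80],
  [-20, -10, -40, 0, 0, 0, 60],
  [-20, -20, -5, 0, 0, 0, 60],
])

```text
clock: 17.8
tcp_pos: [0.5515, -0.1001, 0.1531]
orientation: [2.241, 2.199, 0.015]
contact_force: [1.1, -0.3, 0.4]
grip_width: 0.0654
```

```bash
python3 gb.py
python3 - <<'E'
from h import *
g=snap('wrist','w12');
E
python3 meas.py w12
```

```text
t 17.8 tcp [ 0.5515 -0.1001  0.1531] fence [-47.3 -87.7 153.1] F [ 1.11 -0.27  0.4 ] w 0.0654 j7 -0.14
remaining tool mm [ 21.8  24.7 113.4] turn [ 0.008 -0.006  0.01 ]
rail front(fence mm) slope [0.00239741 1.85379198] back [-1.40317432e-02  1.57337979e+01] yrange -0.2219095942670438 0.06713304633208678 z 0.03751490294381049
carr top 165 [[0.0245, 0.0465, 0.1003], [0.0313, 0.0474, 0.1022], [0.0386, 0.0487, 0.1039]]
bar top 18121 ((-20.234216690063477, -52.413482666015625), (36.296058654785156, 224.7602081298828), 0.02558509260416031) 0.05996030211672447 z 0.06150823385968854
```

View pics/w12.png

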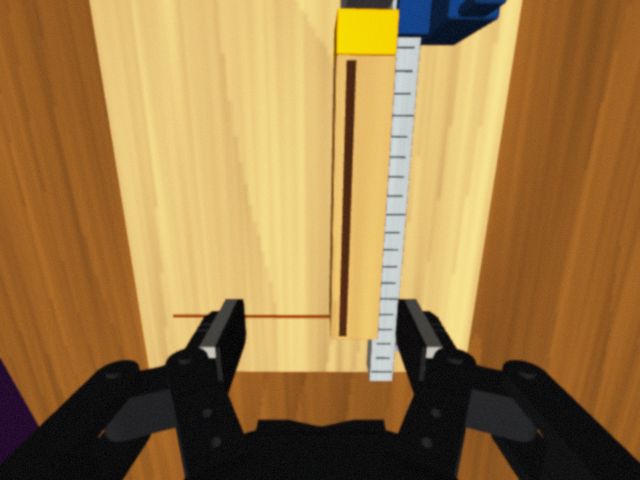

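The bar lies parallel against the rail, with its end at fence y ≈ 57.6. The tab centre is therefore at y ≈ 69.6. I'll turn back for the tab.

play_rows([
  [0, 0, -5, 0, 0, 0.15, 100],
  [0, 0, 0, 0, 0, 0.15, 100],
  [0, 0, 0, 0, 0, 0.15, 100],
  [0, 0, 0, 0, 0, 0.15, 100],
  [0, 0, 0, 0, 0, 0.15, 100],
])

```text
clock: 18.35
tcp_pos: [0.5463, -0.1065, 0.1639]
orientation: [2.895, 1.215, 0.014]
contact_force: [-1.1, -0.2, -0.0]
grip_width: 0.0522
```

play_rows([
  [0, 0, 0, 0, 0, 0.15, 100],
  [0, 0, 0, 0, 0, 0.15, 100],
  [0, 0, 0, 0, 0, 0.15, 100],
  [0, 0, 0, 0, 0, 0.15, 100],
  [0, 0, 0, 0, 0, 0.15, 100],
])

```text
clock: 18.85
tcp_pos: [0.5469, -0.1043, 0.1693]
orientation: [-3.137, -0.071, -0.022]
contact_force: [-0.4, 0.3, -0.1]
grip_width: 0.0519
```

```bash
cat > gt.py <<'E'
from h import *
go(f2w([-.072,.0698,.069]),np.pi/2+YAW)
o=r.get_obs(); f=w2f(o['tcp_pos']); d=np.array([f[0]-.033,f[2]+.019-.09])
a=np.pi-np.arctan2(d[1],d[0]); print('arc r',np.hypot(*d).round(4),'a',a.round(3))
E
python3 gt.py
```

```text
t 18.85 tcp [ 0.5469 -0.1043  0.1693] fence [-51.7 -92.  169.3] F [-0.44  0.28 -0.06] w 0.0519 j7 -1.5
remaining tool mm [  -9.7 -162.6  100.6] turn [-0.004 -0.014  0.074]
arc r 0.1298 a 0.859
```

play_rows([
  [-3, -40, 0, 0, -0.007, 0.037, 110],
  [-5, -40, 0, 0, -0.007, 0.037, 110],
  [-7, -40, 0, 0, 0, 0, 110],
  [-7, -40, 0, 0, 0, 0, 110],
  [0, 0, 0, 0, 0, 0, 110],
])

```text
clock: 19.35
tcp_pos: [0.5266, 0.0621, 0.175]
orientation: [-3.135, 0.063, -0.01]
contact_force: [-0.3, 0.3, -0.5]
grip_width: 0.0485
```

```bash
python3 gt.py;  python3 - <<'E'
from h import *
g=snap('wrist','w13'); P=cloud(g);F=(P-FO)@FR.as_matrix();hsv=cv2.cvtColor(g['color'],cv2.COLOR_BGR2HSV)
m=(hsv[...,0]<16)&(hsv[...,1]>200)&(hsv[...,2]>100)&(F[...,2]>.07)&(F[...,2]<.12)&(F[...,1]>.03)&(F[...,1]<.11)
q=F[m];print(m.sum(),np.percentile(q,[2,50,98],axis=0).round(4).tolist())
E
```

```text
t 19.35 tcp [0.5266 0.0621 0.175 ] fence [-76.8  73.7 175. ] F [-0.29  0.31 -0.47] w 0.0485 j7 -1.91
remaining tool mm [  4.2   4.5 106. ] turn [-0.006 -0.006 -0.012]
arc r 0.1512 a 0.758
273 [[-0.0867, 0.0608, 0.0954], [-0.0664, 0.0739, 0.0968], [-0.0489, 0.0754, 0.0983]]
```

View pics/w13.png

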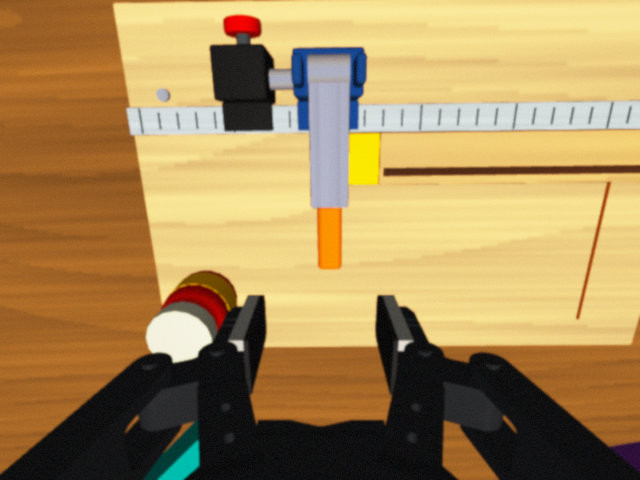

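Run:
```python
from h import *
g=dict(np.load('pics/w13.npz'))
for u,v in((318,230),(342,230),(330,268),(330,208),(310,190),(349,190)): print(u,v,(w2f(pt(g,u,v,.0965))*1000).round(1), g['color'][v,u])
```

```text
318 230 [-62.3  75.2  96.5] [ 18 108 224]
342 230 [-62.5  59.6  96.5] [116 193 236]
330 268 [-89.   67.5  96.5] [ 23 152 248]
330 208 [-47.8  67.4  96.5] [ 65 141 243]
310 190 [-36.1  79.9  96.5] [139 174 202]
349 190 [-36.4  55.4  96.5] [134 195 227]
```

The camera gives the tab centre at y ≈ 67.5 (edges 59.6 and 75.2), against 69.6 from dead reckoning. I trust the direct view and will bias about 0.6 mm to +y, toward the solid side.

play_rows([
  [2, 3, 25, 0, -0.006, -0.012, 110],
  [2, 3, 30, 0, 0, 0, 110],
  [0, 0, 25, 0, 0, 0, 110],
  [0, 0, 10, 0, 0, 0, 110],
  [0, 0, 0, 0, 0, 0, 110],
])

```text
clock: 19.9
tcp_pos: [0.5344, 0.0487, 0.0868]
orientation: [-3.137, 0.055, -0.012]
contact_force: [0.1, 0.4, 0.6]
grip_width: 0.0486
```

```bash
sed -i 's/\.0698,\.069/.0681,.069/' gt.py; python3 gt.py
```

```text
t 19.9 tcp [0.5344 0.0487 0.0868] fence [-68.6  60.6  86.8] F [0.09 0.43 0.63] w 0.0486 j7 -1.91
remaining tool mm [-3.6 -7.4 17.8] turn [-0.004 -0.007 -0.006]
arc r 0.1028 a 0.154
```

play_rows([
  [-1.5, -4, 6, 0, -0.004, -0.006, 110],
  [-1, -3, 6, 0, -0.003, 0, 110],
  [0, 0, 5, 0, 0, 0, 110],
  [0, 0, 0, 0, 0, 0, 110],
])

```text
clock: 20.3
tcp_pos: [0.5343, 0.0559, 0.0718]
orientation: [-3.137, 0.047, -0.007]
contact_force: [-0.1, -0.0, -0.3]
grip_width: 0.0486
```

```bash
python3 gt.py
```

```text
t 20.3 tcp [0.5343 0.0559 0.0718] fence [-69.   67.7  71.8] F [-0.14 -0.02 -0.3 ] w 0.0486 j7 -1.92
remaining tool mm [-3.  -0.4  2.8] turn [-0.005 -0.005 -0.001]
arc r 0.102 a 0.008
```

play_rows([
  [-3, -0.5, 2.5, -0.004, -0.005, 0, 150],
  [-0.5, 0, 0.5, 0, 0, 0, 150],
  [0, 0, 0, 0, 0, 0, 150],
])

```text
clock: 20.6
tcp_pos: [0.531, 0.0569, 0.0692]
orientation: [-3.141, 0.047, -0.001]
contact_force: [-0.5, 0.1, -0.0]
grip_width: 0.0353
```

```bash
python3 gt.py
python3 - <<'E'
from h import *
snap('wrist','w14')
E
```

```text
t 20.6 tcp [0.531  0.0569 0.0692] fence [-72.3  68.6  69.2] F [-0.55  0.1  -0.04] w 0.0353 j7 -1.93
remaining tool mm [0.3 0.5 0.2] turn [-0.001 -0.    -0.001]
arc r 0.1053 a 6.266
```

View pics/w14.png

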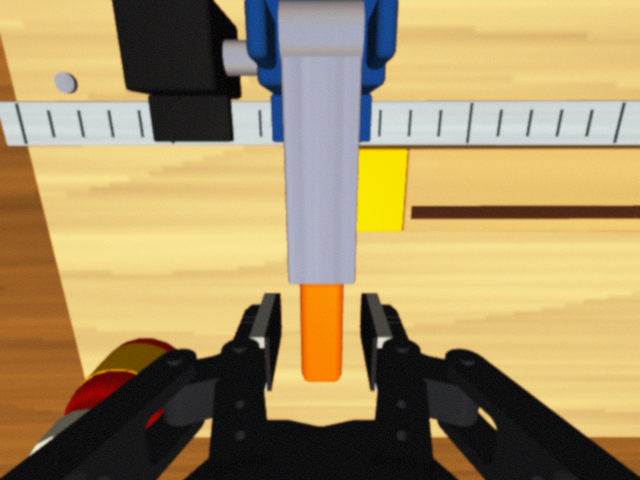

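The tab (301–342 px) is centred between the pads (275–366 px). Closing now.

play_rows([
  [0, 0, 0, 0, 0, 0, 190],
  [0, 0, 0, 0, 0, 0, 205],
  [0, 0, 0, 0, 0, 0, 225],
  [0, 0, 0, 0, 0, 0, 255],
], force=25)

```text
clock: 21.05
tcp_pos: [0.5312, 0.0566, 0.0695]
orientation: [-3.141, 0.047, -0.001]
contact_force: [-0.5, -0.9, -1.5]
grip_width: 0.0157
```

```bash
python3 gt.py
```

```text
t 21.05 tcp [0.5312 0.0566 0.0695] fence [-72.1  68.3  69.5] F [-0.46 -0.92 -1.46] w 0.0157 j7 -1.93
remaining tool mm [0.1 0.2 0.5] turn [-0.    -0.001 -0.001]
arc r 0.1051 a 6.269
```

play_rows([
  [0.5, 0, -10, 0, 0, 0, 255],
  [3, 0, -15, 0, 0, 0, 255],
  [5, 0, -15, 0, 0, 0, 255],
  [7.5, 0, -14, 0, 0, 0, 255],
])

```text
clock: 21.45
tcp_pos: [0.5445, 0.0561, 0.1233]
orientation: [-3.141, 0.046, 0.01]
contact_force: [2.6, 0.6, -6.5]
grip_width: 0.0156
```

```bash
python3 gt.py
```

```text
t 21.45 tcp [0.5445 0.0561 0.1233] fence [-58.8  68.3 123.3] F [ 2.62  0.67 -6.51] w 0.0156 j7 -1.9
remaining tool mm [-12.8   0.2  54.4] turn [ 0.     0.006 -0.   ]
arc r 0.1057 a 0.518
```

play_rows([
  [9, 0, -13, 0, 0, 0, 255],
  [11, 0, -11.5, 0, 0.003, 0, 255],
  [12.5, 0, -10, 0, 0.003, 0, 255],
  [13.5, 0, -8, 0, 0, 0, 255],
  [14.5, 0, -6, 0, 0, 0, 255],
])

```text
clock: 21.95
tcp_pos: [0.5987, 0.0546, 0.1717]
orientation: [3.14, -0.044, -0.026]
contact_force: [-3.5, 0.2, -5.6]
grip_width: 0.0154
```

```bash
python3 gt.py
```

```text
t 21.95 tcp [0.5987 0.0546 0.1717] fence [ -4.5  68.3 171.7] F [-3.48  0.14 -5.58] w 0.0154 j7 -1.86
remaining tool mm [-6.570e+01  1.000e-01  1.038e+02] turn [0.001 0.017 0.001]
arc r 0.1074 a 1.214
```

play_rows([
  [15, 0, -4.5, 0, 0.004, 0, 255],
  [16, 0, -2, 0, 0.004, 0, 255],
  [16, 0, 0.5, 0, 0.004, 0, 255],
  [16, 0, 2.5, 0, 0.004, 0, 255],
  [14, 0, 4.5, 0, 0, 0, 255],
])

```text
clock: 22.45
tcp_pos: [0.669, 0.0527, 0.1726]
orientation: [3.139, -0.043, -0.031]
contact_force: [-4.1, -0.4, 5.0]
grip_width: 0.0157
```

```bash
python3 gt.py
```

```text
t 22.45 tcp [0.669  0.0527 0.1726] fence [ 65.8  68.4 172.6] F [-4.06 -0.52  4.99] w 0.0157 j7 -1.84
remaining tool mm [-1.357e+02 -1.000e-01  1.063e+02] turn [0.002 0.02  0.001]
arc r 0.1067 a 1.883
```

play_rows([
  [0, 0, 0, 0, 0.01, 0, 255],
  [0, 0, 0, 0, 0, 0, 255],
  [0, 0, 0, 0, 0, 0, 160],
  [0, 0, 0, 0, 0, 0, 150],
  [0, 0, 0, 0, 0, 0, 150],
])

```text
clock: 22.95
tcp_pos: [0.6681, 0.0528, 0.1738]
orientation: [3.14, -0.043, -0.014]
contact_force: [0.5, -0.2, -0.0]
grip_width: 0.0351
```

```bash
python3 gt.py
python3 - <<'E'
from h import *
snap('wrist','w15')
E
```

```text
t 22.95 tcp [0.6681 0.0528 0.1738] fence [ 64.9  68.5 173.8] F [ 0.55 -0.14 -0.04] w 0.0351 j7 -1.84
remaining tool mm [-135.9    0.   106.1] turn [0.002 0.009 0.001]
arc r 0.1077 a 1.871
```

View pics/w15.png

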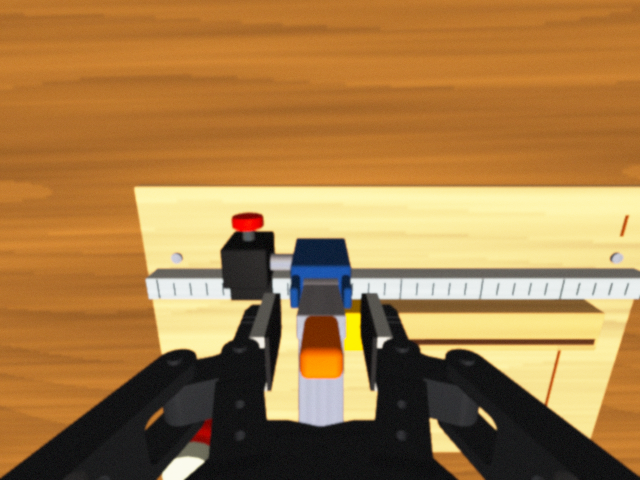

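The leaf is up and released, with the tab free between the pads. I'll rise straight up, clear the rail area, and look at the result.

play_rows([
  [0, 0, -15, 0, 0, 0, 150],
  [0, 0, -25, 0, 0, 0, 150],
  [0, 0, -35, 0, 0, 0, 120],
  [0, 0, -35, 0, 0, 0, 100],
  [-30, 0, -20, 0, 0, 0, 100],
])

```text
clock: 23.5
tcp_pos: [0.639, 0.0535, 0.3092]
orientation: [3.139, -0.044, -0.02]
contact_force: [0.8, 0.4, 0.3]
grip_width: 0.0517
```

play_rows([
  [-20, 40, 0, 0, 0, 0, 100],
  [-10, 40, 0, 0, 0, 0, 100],
  [0, 40, 0, 0, 0, 0, 100],
  [0, 0, 0, 0, 0, 0, 100],
  [0, 0, 0, 0, 0, 0, 100],
])

```text
clock: 24.0
tcp_pos: [0.6051, -0.0665, 0.3232]
orientation: [3.141, -0.037, 0.006]
contact_force: [0.2, 1.6, 0.8]
grip_width: 0.052
```

```bash
python3 gt.py
python3 - <<'E'
from h import *
snap('wrist','w16')
snap('scene','s16')
g=cv2.imread('pics/s16.png'); cv2.imwrite('pics/c16.png',cv2.resize(g[200:360,280:450],None,fx=3.6,fy=3.6,interpolation=cv2.INTER_CUBIC))
E
python3 meas.py w16
```

```text
t 24.0 tcp [ 0.6051 -0.0665  0.3232] fence [  5.3 -52.6 323.2] F [0.12 1.61 0.81] w 0.052 j7 -1.62
remaining tool mm [ -77.5 -121.2  253.9] turn [ 0.    -0.004  0.005]
arc r 0.2537 a 1.461
rail front(fence mm) slope [ 1.25361991e-04 -2.48138385e+00] back [-6.24072884e-04  1.75419704e+01] yrange -0.22151278789704407 0.2180949200700706 z 0.037405260366764614
tab fence 316 [[0.0482, 0.0592, 0.1751], [0.0552, 0.0607, 0.1993], [0.0673, 0.0723, 0.2114]]
carr top 88 [[0.0249, 0.0466, 0.1005], [0.0331, 0.0491, 0.1027], [0.0401, 0.0526, 0.104]]
bar top 5661 ((-20.5819149017334, -54.298614501953125), (220.25048828125, 36.73680114746094), 89.99337005615234) 0.05582501391141866 z 0.06148970943720261
```

View pics/w16.png

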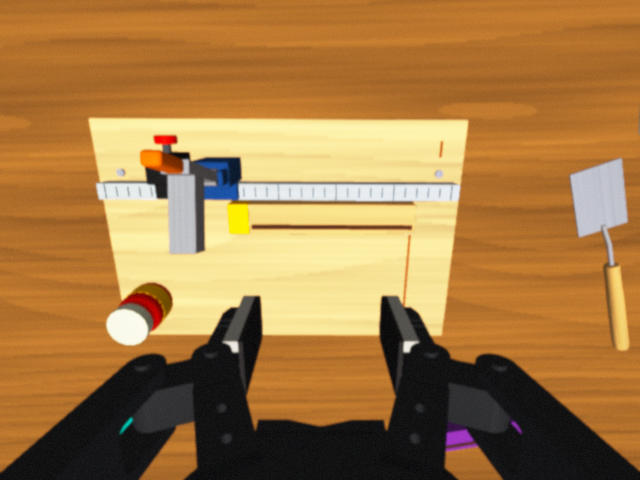

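View pics/c16.png

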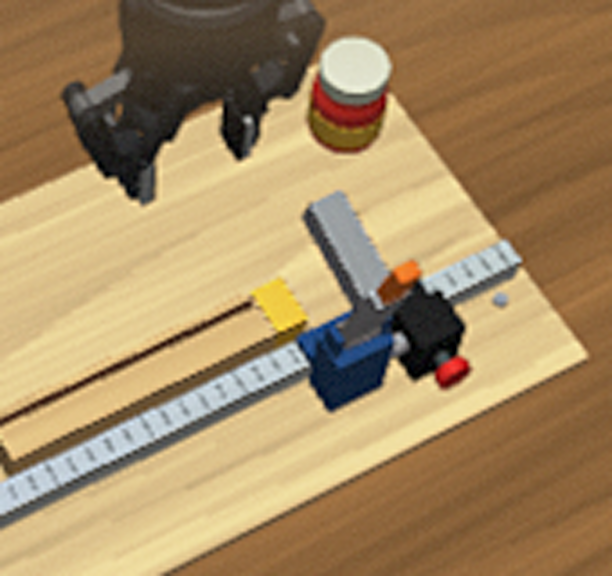

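Run:
```python
from h import *
for f in('w16','s16'):
    g=dict(np.load('pics/%s.npz'%f)); P=cloud(g);F=(P-FO)@FR.as_matrix();hsv=cv2.cvtColor(g['color'],cv2.COLOR_BGR2HSV)
    m=(hsv[...,1]<70)&(F[...,2]>.145)&(F[...,2]<.185)&(F[...,1]>.03)&(F[...,1]<.1)&(F[...,0]>-.04)&(F[...,0]<.04)
    q=F[m]; print(f,'foot',m.sum(),np.percentile(q[:,1],[1,3,50,97,99]).round(4))
    m=(F[...,2]>.058)&(F[...,2]<.064)&(hsv[...,0]>20)&(hsv[...,0]<35)&(hsv[...,1]>180)&(F[...,0]<0)&(F[...,0]>-.045)&(F[...,1]>0)&(F[...,1]<.08)
    q=F[m]; print('yellow',m.sum(),np.percentile(q[:,1],[1,50,99]).round(4))
```

```text
w16 foot 2539 [0.0554 0.0556 0.0645 0.0784 0.079 ]
yellow 600 [0.0318 0.0433 0.0549]
s16 foot 361 [0.0564 0.0568 0.0654 0.08   0.0809]
yellow 87 [0.0339 0.0451 0.055 ]
```

Run:
```python
from h import *
print(np.abs(r.get_obs()['qvel']).max()); print(r.hand_in()); print(r.get_obs()['clock'])
```

```text
0.017433627936503653
the job is handed in; nothing more can be done
None
the job is handed in; nothing more can be done
```

I flipped the leaf down, gauged the bar and flipped the leaf back up, then handed in at about 24 s. Hand-in gave no verdict, so the result below rests on my own last measurements.

**Gauging:** The bar slid along the rail into the leaf and took up about 11 mm of slack. It then stopped moving. I held it there for over a second with about 9–10 N toward the stop and 2–4 N toward the rail, measured at the tool. After that I released the bar, pinched the tab and flipped the leaf up.

**Last checks:**

| Check | Measured | Needed |
|---|---|---|
| Leaf angle | about 1.87 rad, released | above 1.6 rad |
| Bar to rail, angle | parallel within about 0.001 rad | within 0.02 rad |
| Bar centre line to rail face | about 18.1 mm | 18 ± 2.5 mm |
| Yellow end to gauging plane | within about 1.5 mm | 2.5 mm short, 2 mm beyond |

The gripper was well clear of everything at hand-in. I never reached for or drove near the jar, tape or spatula, but did not re-measure their positions.

**What disagreed:**
- **Tab position:** dead reckoning put the tab's y position about 2 mm off the camera reading. I used the camera, and the pinch was centred, with under 1 N sideways.
- **Rail contact:** the bar met the rail about 2 mm from where my fence frame put it. That is within the calibration tolerance, and I went by contact force there.
- **Leaf at its stop:** I pressed the leaf onto its lower stop with about 37 N at the tool for a moment. That is close to the 40 N limit for the arm or gripper body pressing on something.

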